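# Tighten a gearbox lifting eye with a bar

## Robot

A 6-joint arm with a two-finger parallel gripper is mounted at the origin on the work surface. World frame = base frame: x ahead of the robot, y to its left, z up, the work surface at z = 0. Lengths are in mm, angles in rad, forces in N, time in s.
With the tool pointing down it reaches from about 350 to 775 mm from the base axis. Payload 7.3 kg.
Tool frame: the origin (TCP) lies on the centre line of the jaws, within the pads' length; the fingertips stand 22 mm ahead of it and the grasp point (between the pads) lies 3 mm ahead of it; z points along the fingers, y is the direction in which the jaws open and shut (so a half turn about z gives the same grasp; the last joint's range is limited). The gripper opens to 92 mm and grips with 3 to 60 N. Pads are 19 mm wide; open, the fingers measure 130 mm over their backs; the gripper's body (75 mm by 190 mm) begins 47 mm behind the grasp point.
Start: joints at [1.148, 0.342, 1.524, -0, 1.275, -0.146], TCP at [143.455, 505.038, 248.741] pointing down, gripper open.
Joint ranges: [-2.53, 2.53], [-0.77, 2.02], [0.04, 2.7], [-1, 4.14], [0.28, 2.66], [-3.11, 3.11]. Speed limits (rad/s): [2.57, 2.57, 3.14, 3.14, 3.14, 3.14].

## Interface

Orientations are given as [roll, pitch, yaw] about the fixed x, y, z axes, in that order (R = Rz(yaw) Ry(pitch) Rx(roll)).
In Python, from plant import get_obs, capture, close_job gives the robot as it stands.
- The arm moves only by the tool carry_out, never from a script. Its arguments are lists of equal length, an entry for each row: "xyz": the shift along the tool's x, y, z scaled (see below), a list of three; "dr": the turn, a rotation vector about the tool's x, y, z scaled (see below), a list of three. A call has 1 to 8 rows; each row shifts and turns the commanded pose from where the row before left it, along the tool's axes as they then stand; what a row does not reach is not made up. The controller multiplies each number of a shift by 0.06 m and each number of a turn by 8 degrees. A row lasts 1/8 s, in which the tool goes at most 62.5 mm and 10.7 degrees, less where a joint would pass 70% of its speed; a pose out of reach is approached as far as the arm can. A call with a number of a shift or a turn outside -1 to 1 is refused whole. A call with a gripper value outside its range is refused whole. "gripper" is the gripper's target within -1 to 1 (fully open at 1, half-way at 0, shut at -1), set as the call begins (left out, the last holds). The fingers move at their own pace and stop on an object; the grip force is fixed at half the most. Time passes only in rows, so rows that do not move let the fingers close. It gives the time, the measured TCP pose, the force and the opening at its end, in the units of the state.
- get_obs(): the state, without advancing time (a new reading comes with each control period).
- capture(name): name is "scene" or "side" or "wrist"; returns a dict with "image" (420x560x3 uint8, blue, green, red), "fx", "fy", "cx", "cy" (pixels), "pose" (4x4, takes a point from camera to world coordinates). Camera axes: x right, y up, looking along -z (the intrinsics and any distortion apply to the point x, -y, -z); pixel columns grow to the right and rows downward; lengths in mm; the calibration is good to about 2 mm. A picture is of the moment at which its call begins. There is no depth.
- close_job(): hands the job in, once; it reports no verdict.
The state is a dict: "time": time; "joint_positions": joint angles; "dq": joint speeds; "tau": joint torques, N m; "tool_pos": TCP position; "tcp_rot": TCP orientation; "contact_force": force on the tool from outside, world axes, zero at the start; "moment": the same for the moment, N m; "grip_width": finger opening in mm.
Only numpy, scipy, OpenCV 4.12 (cv2) and the standard library are available. Lean on these libraries where they do the work, as an engineer would, in place of code of your own. Each camera call takes 0.05 s, during which the arm holds its last target.

## Task

The lifting eye on top of the green gearbox is not yet tight: take the steel bar from its cradle, slide it through the eye and use it as a lever to turn the eye clockwise (seen from above) until it comes up firmly against the washer under it, hold it there a moment, and do not strain it beyond that. Then draw the bar out, lay it back in both notches of the cradle and let go, with the eye left tight and the other things on the bench undisturbed.

Things in the scene. Friction and masses are not known exactly. Their poses are not given: they have to be found in the camera images.
- gearbox: green cast gear reducer fixed to the bench; origin at the centre of its underside. Foot 150 x 105 x 10 mm (x, y, z), body 120 x 90 mm up to 60 mm above the bench, round boss 56 mm across up to 72 mm, shaft stubs along y reaching 63 mm from the centre at height 35 mm. The lifting eye stands on the boss, on the vertical centre line
- eye: steel lifting eye, a screw whose loop is a short level tube; origin at the hole's centre, 106 mm above the bench, on the upright screw axis; x runs along the hole, z up. Hole 22 mm in diameter, 20 mm long, open both ends; tube 38 mm outside, 34 mm collar below. At the start x points 10 to 75 degrees left of straight ahead of the robot. Turns about z only, stays where it is left
- washer (a joint): squeeze of the black spring washer (41 mm across, 3 mm thick) under the eye's collar, in rad of turn: 0 until the eye meets it, then grows with further turning. The eye turns against a steady drag of 0.15 N m and meets the washer after 0.5 to 1 rad clockwise, different each time. From there 0.22 N m plus 8 N m per rad: 0.06 rad, 0.7 N m is firmly home; over 1.2 N m strains the thread
- bar_mid (a point): centre of the straight steel bar, 16 mm in diameter and 220 mm long with round ends, 0.25 kg, red bands near its ends; x runs along the bar. At the start it lies level in the cradle, its centre 45 mm above the bench, along the cradle's x axis. It has 3 mm play all round in the eye's hole, and swings about 0.25 rad in it before it bears on both mouths
- cradle: cradle fixed to the bench: dark base 200 x 75 x 8 mm, origin at the centre of its underside, with two wooden V notches at x = -75 and +75 mm (each 22 mm thick, 48 mm wide at the top, tops 58 mm above the bench, 128 mm free between them). A bar resting in both has its axis over the cradle's x axis, 45 mm above the bench
- wrench: flat open-end wrench, 170 mm, lying on the bench between gearbox and cradle; leave alone
- wheel: blue-grey grinding wheel, 110 mm across, 18 mm thick, lying flat; leave alone
- tin: yellow-labelled tin, 72 mm across, 75 mm tall; leave alone
- hammer: hammer, 260 mm, lying on the bench; leave alone
- offcut: dark steel block 110 x 30 x 30 mm; leave alone
- mug: white mug, 76 mm across, 85 mm tall; leave alone
- flange: turned steel flange, 64 mm across, 26 mm tall; leave alone
Things that resemble listed ones, but are neither listed nor needed, are in the scene too. Of the things shaped like the part that bears bar_mid, the bare steel one is meant.

How it is judged:
By the outcome, as a careful person would: the job done as asked, in the order asked, and still so for the second after the job is handed in, with the robot touching nothing.
It also fails if it takes over 72 s, if anything falls off the work surface, if the arm or the gripper's body presses on something with over 40 N, if the wrist force passes 120 N, or if a joint passes its speed limit or range.

## Working session

There is one attempt and no reset: what is moved stays moved. The work goes in short steps, Python scripts to look and compute and a tool call to move; the robot and the scene stay as the last step left them, time stands still between calls to the robot, and variables do not carry over. Pictures are saved under pics/ and viewed, and the job is handed in when it is done.

Besides the shell and the picture viewer there is one more tool, called after "Request:" as name(argument=value, ...) on one line, values as JSON. carry_out: Moves the arm, as the interface text tells. Shifts and turns lie within -1 to 1; 1 stands for 0.06 m of shift or 8 degrees of turn. Its arguments: {"type":"object","properties":{"xyz":{"type":"array"},"dr":{"type":"array"},"gripper":{"type":"number"}},"required":["xyz","dr"]}

```bash
ls; mkdir -p pics; python3 - <<'E'
from plant import get_obs, capture
import cv2,numpy as np,pickle
for n in ["scene","side","wrist"]:
    c=capture(n); cv2.imwrite(f"pics/{n}0.png",c["image"]); pickle.dump(c,open(f"pics/{n}0.pkl","wb"))
    print(n,{k:(v if k!="image" else v.shape) for k,v in c.items()})
print(get_obs())
E
```

```text
pics
scene {'image': (420, 560, 3), 'fx': 405.0674965992277, 'fy': 405.0674965992277, 'cx': 286.2678534021735, 'cy': 211.4368135777808, 'pose': array([[-8.44865102e-01, -3.61775214e-01,  3.94108683e-01,
         9.86427040e+02],
       [ 5.34977215e-01, -5.73436438e-01,  6.20459532e-01,
         7.28313696e+02],
       [ 1.52939990e-03,  7.35043772e-01,  6.78017931e-01,
         8.70300910e+02],
       [ 0.00000000e+00,  0.00000000e+00,  0.00000000e+00,
         1.00000000e+00]])}
side {'image': (420, 560, 3), 'fx': 403.52505997637974, 'fy': 403.52505997637974, 'cx': 281.7420950039534, 'cy': 204.3812810532799, 'pose': array([[ 8.80768677e-01,  2.50671310e-01, -4.01759172e-01,
         6.43922100e+01],
       [-4.73469979e-01,  4.50880283e-01, -7.56659203e-01,
        -8.72400988e+02],
       [-8.52746455e-03,  8.56662632e-01,  5.15806570e-01,
         7.07557265e+02],
       [ 0.00000000e+00,  0.00000000e+00,  0.00000000e+00,
         1.00000000e+00]])}
wrist {'image': (420, 560, 3), 'fx': 306.39148955667275, 'fy': 306.39148955667275, 'cx': 284.02785308467264, 'cy': 212.9628985864634
[... 319 characters left out ...]
e+00,
         1.00000000e+00]])}
{'time': 0.15, 'joint_positions': array([ 1.14797525e+00,  3.42577362e-01,  1.52472351e+00, -2.30605339e-05,
        1.27542780e+00, -1.45987301e-01]), 'dq': array([-0.00021266, -0.00087727, -0.0024249 , -0.00012164, -0.00098154,
       -0.00091342]), 'tau': array([ 9.06346431e-04, -4.31477201e+01, -2.44350636e+01,  7.17947166e-02,
        5.39079448e-02, -8.42140071e-05]), 'tool_pos': array([143.36084333, 504.78115985, 248.222845  ]), 'tcp_rot': array([-3.14046551e+00, -1.43436202e-04,  2.86476552e+00]), 'contact_force': array([ 0.03266146,  0.04871115, -0.4260716 ]), 'moment': array([-0.01272118, -0.03157281,  0.00266831]), 'grip_width': 91.64717810061488}
```

View pics/scene0.png

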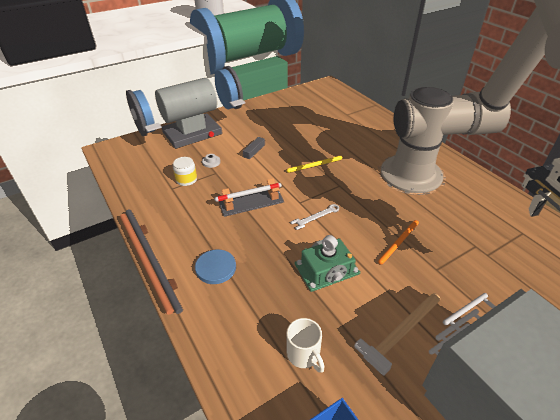

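View pics/side0.png

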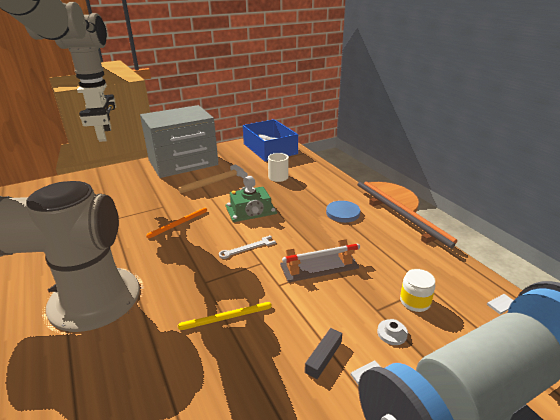

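View pics/wrist0.png

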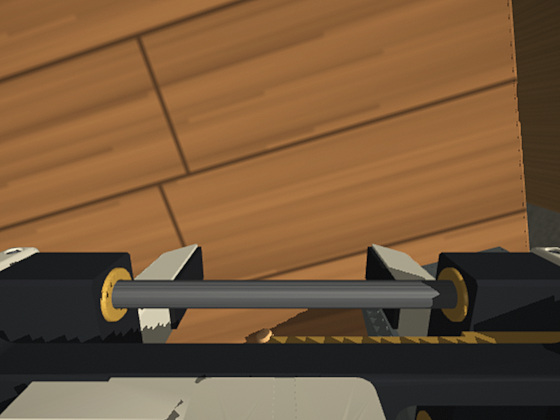

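```bash
cat > h.py <<'E'
import pickle,cv2,numpy as np
def load(n): return pickle.load(open(f"pics/{n}.pkl","rb"))
def proj(c,P):
    T=np.linalg.inv(c["pose"]); p=T[:3,:3]@np.asarray(P,float)+T[:3,3]
    return np.array([c["cx"]+c["fx"]*p[0]/-p[2], c["cy"]+c["fy"]*(-p[1])/-p[2]])
def ray(c,uv):
    d=np.array([(uv[0]-c["cx"])/c["fx"],-(uv[1]-c["cy"])/c["fy"],-1.])
    return c["pose"][:3,3],c["pose"][:3,:3]@d
def onz(c,uv,z):
    o,d=ray(c,uv); return o+d*(z-o[2])/d[2]
def tri(cs,uvs):
    A=np.zeros((3,3));b=np.zeros(3)
    for c,uv in zip(cs,uvs):
        o,d=ray(c,uv);d/=np.linalg.norm(d);M=np.eye(3)-np.outer(d,d);A+=M;b+=M@o
    p=np.linalg.solve(A,b); res=[np.linalg.norm((np.eye(3)-np.outer(d/np.linalg.norm(d),d/np.linalg.norm(d)))@(p-o)) for o,d in [ray(c,u) for c,u in zip(cs,uvs)]]
    return p,res
E
python3 - <<'E'
from h import *
a=load("scene0")["image"];b=load("side0")["image"]
f=lambda im,x0,y0,w,h,s:cv2.resize(im[y0:y0+h,x0:x0+w],None,fx=s,fy=s,interpolation=cv2.INTER_CUBIC)
cv2.imwrite("pics/c1.png",np.vstack([np.hstack([f(a,205,170,90,60,4),f(a,290,225,90,60,4)]),np.hstack([f(b,270,230,90,60,4),f(b,210,165,90,60,4)])]))
E
```

```text
(no output)
```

View pics/c1.png

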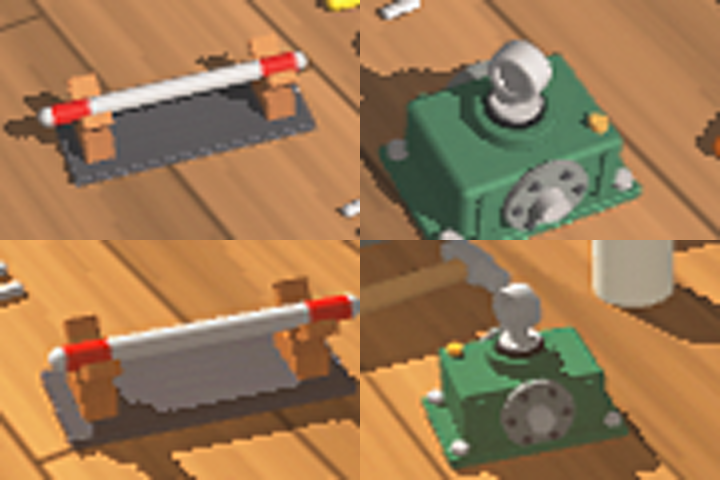

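The steel bar with red bands lies in the wooden-notch cradle, at scene (249,192) and side (320,253). The look-alikes are the yellow stick at scene (315,164), the orange stick at (400,242) and the red/dark bars at (150,260). Only the first is bare steel and in the notches, and the crop confirms it. The eye is at scene (330,243), with its hole mouth visible.

```bash
python3 - <<'E'
from h import *
S=load("scene0");D=load("side0")
pts={}
for n,c,box in [("scene",S,(205,170,295,230)),("side",D,(270,230,370,290))]:
    im=c["image"];hsv=cv2.cvtColor(im,cv2.COLOR_BGR2HSV)
    m=cv2.inRange(hsv,(0,190,120),(5,255,255))|cv2.inRange(hsv,(174,190,120),(180,255,255))
    mm=np.zeros_like(m);x0,y0,x1,y1=box;mm[y0:y1,x0:x1]=m[y0:y1,x0:x1]
    k,l,st,ce=cv2.connectedComponentsWithStats(mm)
    print(n,[(st[i,4],ce[i].round(1)) for i in range(1,k) if st[i,4]>5])
    pts[n]=sorted([ce[i] for i in range(1,k) if st[i,4]>15],key=lambda p:p[0])
# scene: image left = ? 
for i in (0,1):
  for j in (0,1):
    print(i,j,tri([S,D],[pts["scene"][i],pts["side"][j]]))
print("ends z45",onz(S,(216.2,199.2),45),onz(S,(280.7,185.5),45),onz(D,(284.2,259.5),45))
print("eye",tri([S,D],[(330,243),(249.3,181)]), onz(S,(330,243),106),onz(D,(249.3,181),106))
E
```

```text
scene [(np.int32(25), array([273.8, 185.3])), (np.int32(33), array([221.8, 197.5]))]
side [(np.int32(50), array([352. , 246.6])), (np.int32(57), array([291.2, 257.8]))]
0 0 (array([ 563.9043517 , -160.84614587,   29.89386947]), [np.float64(83.98981650382575), np.float64(83.98981650382578)])
0 1 (array([ 642.23093032, -188.12488685,   45.07774443]), [np.float64(0.43491995903695313), np.float64(0.4349199590370674)])
1 0 (array([ 474.13355006, -152.04950653,   46.03786032]), [np.float64(0.9420183066134433), np.float64(0.9420183066133971)])
1 1 (array([ 548.27842138, -179.44617866,   71.38585431]), [np.float64(77.74435809227029), np.float64(77.74435809227049)])
ends z45 [ 660.75537555 -190.38209064   45.        ] [ 455.83125478 -140.87936803   45.        ] [ 454.76620836 -147.74608768   45.        ]
eye (array([511.05746665, 189.35648338, 105.54875179]), [np.float64(0.18810242004775285), np.float64(0.1881024200478863)]) [511.15342708 189.73720286 106.        ] [510.85606213 188.40546014 106.        ]
```

Request:
carry_out(xyz=[[-0.4, -0.2, -0.5], [-0.8, -0.34, -0.3], [-0.8, -0.34, -0.2], [-0.8, -0.34, -0.1], [-0.8, -0.34, -0.1], [-0.8, -0.34, -0.1], [-0.8, -0.34, 0], [-0.8, -0.34, 0]], dr=[[0, 0, 0], [0, 0, 0], [0, 0, 0], [0, 0, 0], [0, 0, 0], [0, 0, 0], [0, 0, 0], [0, 0, 0]])

```text
time: 1.15
tool_pos: [448.6, 256.5, 326.7]
tcp_rot: [3.141, -0.0, 2.865]
contact_force: [-1.0, 1.2, 0.9]
grip_width: 91.6
```

Request:
carry_out(xyz=[[-0.8, -0.34, 0], [-0.8, -0.34, 0], [-0.4, -0.2, 0], [0, 0, 0], [0, 0, 0]], dr=[[0, 0, 0], [0, 0, 0], [0, 0, 0], [0, 0, 0], [0, 0, 0]])

```text
time: 1.78
tool_pos: [547.8, 174.6, 326.5]
tcp_rot: [3.142, -0.001, 2.865]
contact_force: [-0.4, 0.5, -0.2]
grip_width: 91.7
```

```bash
python3 - <<'E'
from plant import capture
from h import *
c=capture("wrist");pickle.dump(c,open("pics/wrist1.pkl","wb"))
cv2.imwrite("pics/wrist1.png",c["image"])
u=proj(c,(511,189,106));print(u)
x,y=map(int,u);im=c["image"]
x0,y0=max(0,x-70),max(0,y-55)
print(x0,y0);cv2.imwrite("pics/wrist1c.png",cv2.resize(im[y0:y0+110,x0:x0+140],None,fx=5,fy=5,interpolation=cv2.INTER_CUBIC))
E
```

```text
[287.47875537 156.052199  ]
217 101
```

View pics/wrist1c.png

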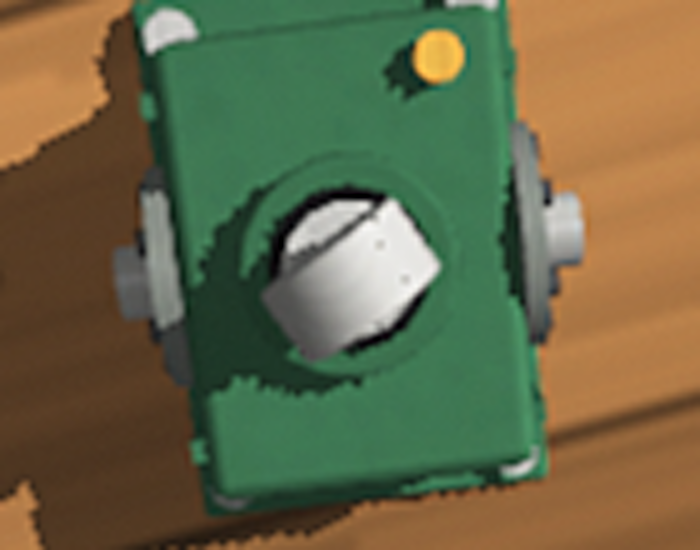

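View pics/wrist1.png

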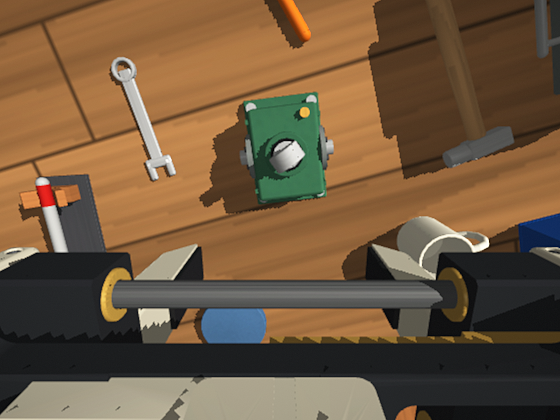

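```bash
python3 - <<'E'
from h import *
c=load("wrist1")
cr=[(390,195),(440,265),(312,362),(262,295)]
P=[onz(c,(217+(x-2)/5,101+(y-2)/5),106) for x,y in cr]
print(np.round(P,1));print("ctr",np.mean(P,0))
for a,b in [(0,1),(3,2),(0,3),(1,2)]:
    d=P[b]-P[a];print(a,b,np.linalg.norm(d),np.degrees(np.arctan2(d[1],d[0])))
im=c["image"][0:420];x0,y0=265,130
cv2.imwrite("pics/e1.png",cv2.resize(im[y0:y0+50,x0:x0+50],None,fx=12,fy=12,interpolation=cv2.INTER_CUBIC))
E
```

```text
[[495.5 201.7 106. ]
 [513.7 208.6 106. ]
 [527.1 174.2 106. ]
 [509.1 167.4 106. ]]
ctr [511.33453224 187.99821972 106.        ]
0 1 19.47484188955922 20.758262823469696
3 2 19.268509559759764 20.64454446440412
0 3 36.92180113514872 -68.41375319986933
1 2 36.95763747354305 -68.73451605297345
```

View pics/e1.png

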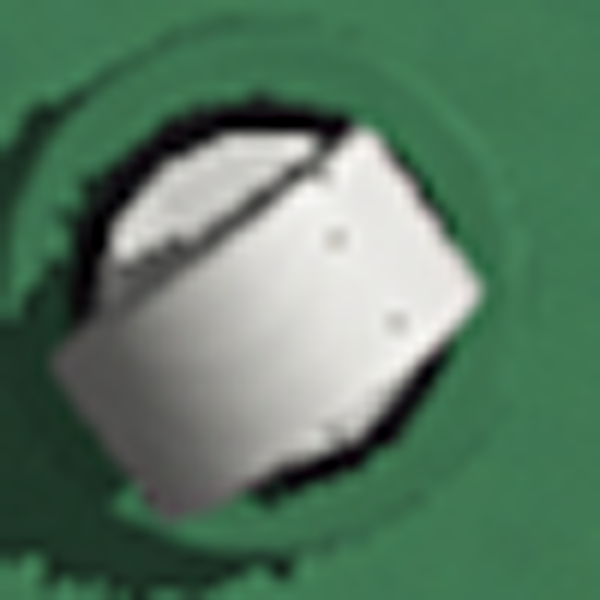

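Request:
carry_out(xyz=[[-0.19, -0.79, 0.11], [-0.19, -0.79, 0.11], [-0.19, -0.79, 0.11], [-0.19, -0.79, 0.11], [-0.19, -0.79, 0.11], [-0.19, -0.79, 0.11], [-0.19, -0.79, 0.11], [0, 0, 0]], dr=[[0, 0, 0], [0, 0, 0], [0, 0, 0], [0, 0, 0], [0, 0, 0], [0, 0, 0], [0, 0, -0.48], [0, 0, 0]])

```text
time: 2.82
tool_pos: [533.9, -168.5, 280.0]
tcp_rot: [-3.141, -0.001, 2.929]
contact_force: [-0.9, -0.1, -1.0]
grip_width: 91.5
```

Request:
carry_out(xyz=[[0, 0, 0], [0, 0, 0]], dr=[[0, 0, 0], [0, 0, 0]])

```text
time: 3.08
tool_pos: [534.8, -165.2, 281.0]
tcp_rot: [3.141, 0.001, 2.934]
contact_force: [-0.4, 0.2, 0.2]
grip_width: 91.8
```

```bash
python3 - <<'E'
from plant import capture
from h import *
c=capture("wrist");pickle.dump(c,open("pics/wrist2.pkl","wb"))
cv2.imwrite("pics/wrist2.png",c["image"])
for s in(-110,0,110):
  a=np.radians(-12.1);print(proj(c,(558+s*np.cos(a),-170+s*np.sin(a),45)))
E
```

```text
[284.64277157 113.40375219]
[284.33550535 205.56368693]
[284.07291191 284.32468893]
```

View pics/wrist2.png

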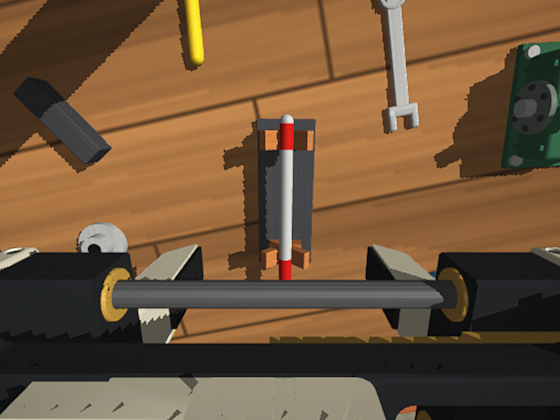

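```bash
python3 - <<'E'
from h import *
c=load("wrist2");im=c["image"]
hsv=cv2.cvtColor(im,cv2.COLOR_BGR2HSV)
w=((hsv[...,1]<60)&(hsv[...,2]>130))|(((hsv[...,0]<5)|(hsv[...,0]>174))&(hsv[...,1]>190))
rows=[]
for r in range(120,275):
    xs=[x for x in range(272,302) if w[r,x]]
    if len(xs)>6: rows.append((r,np.mean(xs),len(xs)))
R=np.array(rows);print(R[::15].round(1))
P=np.array([onz(c,(x,r),46)[:2] for r,x,_ in rows])
vx,vy,x0,y0=cv2.fitLine(P.astype(np.float32),cv2.DIST_HUBER,0,.01,.01).ravel()
print("ang",np.degrees(np.arctan2(vy,vx)),x0,y0)
col=np.where(w[100:200,287])[0];print("end row",100+col[0],onz(c,(287,100+col[0]),45))
n=np.array([-vy,vx])
for q in [(474.1,-152),(642.2,-188.1),(534.8,-165.2)]: print("off",n@(np.array(q)-[x0,y0]))
E
```

```text
[[120.  288.5  10. ]
 [136.  286.5  14. ]
 [152.  288.    9. ]
 [167.  288.    9. ]
 [182.  287.5  10. ]
 [197.  287.5  10. ]
 [212.  287.    9. ]
 [227.  287.    9. ]
 [242.  287.    9. ]
 [257.  287.    9. ]
 [273.  284.5  12. ]]
ang -12.050378 531.9707 -160.8648
end row 114 [ 451.64955932 -144.41022635   45.        ]
off -3.412296151928599
off -3.6222973404452055
off -3.648987334780393
```

Request:
carry_out(xyz=[[0, 0.025, 0.9], [0, 0, 0.9], [0, 0, 0.9], [0, 0, 0.7], [0, 0, 0.35], [0, 0, 0.13], [0, 0, 0], [0, 0, 0]], dr=[[0, 0, 0], [0, 0, 0], [0, 0, 0], [0, 0, 0], [0, 0, 0], [0, 0, 0], [0, 0, 0], [0, 0, 0]])

```text
time: 4.12
tool_pos: [535.7, -165.4, 48.9]
tcp_rot: [-3.141, 0.002, 2.932]
contact_force: [-0.6, 0.2, 0.0]
grip_width: 91.8
```

Request:
carry_out(xyz=[[0, 0, 0], [0, 0, 0], [0, 0, 0], [0, 0, 0], [0, 0, 0], [0, 0, 0], [0, 0, 0], [0, 0, 0]], dr=[[0, 0, 0], [0, 0, 0], [0, 0, 0], [0, 0, 0], [0, 0, 0], [0, 0, 0], [0, 0, 0], [0, 0, 0]], gripper=-1)

```text
time: 5.12
tool_pos: [535.0, -164.4, 47.7]
tcp_rot: [3.14, -0.0, 2.931]
contact_force: [4.9, 18.4, 5.7]
grip_width: 16.0
```

Request:
carry_out(xyz=[[0, 0.017, 0], [0, 0, 0]], dr=[[0, 0, 0], [0, 0, 0]])

```text
time: 5.38
tool_pos: [535.2, -163.6, 47.8]
tcp_rot: [3.141, -0.0, 2.932]
contact_force: [1.5, 4.8, 2.8]
grip_width: 14.7
```

Request:
carry_out(xyz=[[0, 0.005, -0.2], [0, 0, -0.6], [0, 0, -0.9], [0, 0, -0.4], [0, 0, 0]], dr=[[0, 0, 0], [0, 0, 0], [0, 0, 0], [0, 0, 0], [0, 0, 0]])

```text
time: 6.0
tool_pos: [535.8, -164.9, 175.8]
tcp_rot: [-3.14, 0.004, 2.932]
contact_force: [-0.3, -0.3, -3.6]
grip_width: 15.0
```

Request:
carry_out(xyz=[[0.3, 0.3, 0], [0.55, 0.59, 0], [0.55, 0.59, 0], [0.55, 0.59, 0], [0.55, 0.59, 0], [0.55, 0.59, 0], [0.55, 0.59, 0], [0.3, 0.3, 0]], dr=[[0, 0, 0], [0, 0, 0], [0, 0, 0], [0, 0, 0], [0, 0, 0], [0, 0, 0], [0, 0, 0], [0, 0, 0]])

```text
time: 7.0
tool_pos: [355.6, 128.7, 172.4]
tcp_rot: [-3.14, -0.003, 2.933]
contact_force: [0.1, 1.3, -3.4]
grip_width: 15.2
```

Request:
carry_out(xyz=[[0, 0, 0], [0, 0, 0], [0, 0, 0], [0, 0, 0], [0, 0, 0], [0, 0, 0], [0, 0, 0]], dr=[[0, 0, -0.5], [0, 0, -0.9], [0, 0, -0.9], [0, 0, -0.9], [0, 0, -0.9], [0, 0, 0], [0, 0, 0]])

```text
time: 7.88
tool_pos: [357.6, 127.5, 173.1]
tcp_rot: [3.141, -0.001, -2.781]
contact_force: [0.2, 0.5, -3.3]
grip_width: 15.3
```

Request:
carry_out(xyz=[[0, 0.04, 0.4], [0, 0, 0.45], [0, 0, 0.21], [0, 0, 0], [0, 0, 0]], dr=[[0, 0, 0], [0, 0, 0], [0, 0, 0], [0, 0, 0], [0, 0, 0]])

```text
time: 8.5
tool_pos: [357.5, 129.9, 110.5]
tcp_rot: [-3.141, 0.001, -2.78]
contact_force: [1.0, 0.4, -3.4]
grip_width: 15.3
```

```bash
python3 - <<'E'
from plant import capture,get_obs
from h import *
C=[]
for n in ["scene","side","wrist"]:
    c=capture(n);pickle.dump(c,open(f"pics/{n}3.pkl","wb"));cv2.imwrite(f"pics/{n}3.png",c["image"]);C.append(c)
f=lambda im,x0,y0,w,h,s:cv2.resize(im[y0:y0+h,x0:x0+w],None,fx=s,fy=s,interpolation=cv2.INTER_CUBIC)
cv2.imwrite("pics/c3.png",np.hstack([f(C[0]["image"],305,185,80,100,5),f(C[1]["image"],200,150,80,100,5)]))
print(get_obs()["tool_pos"],get_obs()["tcp_rot"])
E
```

```text
[357.53390612 129.93894163 110.66907734] [-3.14136136e+00  1.36866569e-03 -2.77924046e+00]
```

View pics/c3.png

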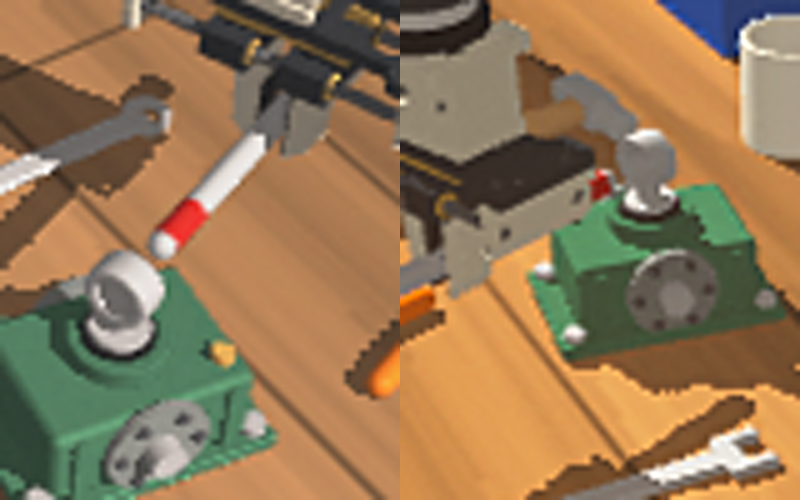

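View pics/wrist3.png

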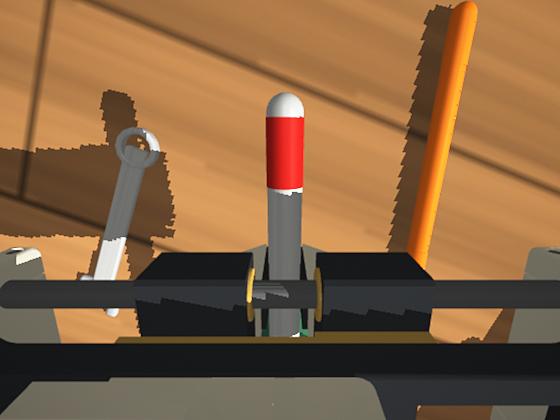

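```bash
python3 - <<'E'
from h import *
S=load("scene3");D=load("side3")
a=-2.7797+np.pi;g=np.array([357.5,129.9,107.6]);d=np.array([np.cos(a),np.sin(a),0])
hs=lambda c:cv2.cvtColor(c["image"],cv2.COLOR_BGR2HSV)
for n,c,(x0,y0,x1,y1) in [("scene",S,(325,210,360,250)),("side",D,(225,170,255,200))]:
    h=hs(c);m=cv2.inRange(h,(0,180,70),(6,255,255))|cv2.inRange(h,(172,180,70),(180,255,255))
    ys,xs=np.where(m[y0:y1,x0:x1]);print(n,len(xs),xs.mean()+x0,ys.mean()+y0,xs.min()+x0,xs.max()+x0,ys.min()+y0,ys.max()+y0)
    for s in (105,110,115,120,134): print("  pred",s,proj(c,g+s*d).round(1))
    print("  eye pred",proj(c,(511.3,188.6,106)).round(1))
# line of bar in scene: fit centre of red rows; 
h=hs(S);m=cv2.inRange(h,(0,180,70),(6,255,255))|cv2.inRange(h,(172,180,70),(180,255,255))
print(tri([S,D],[(337,233.6),(243,187)]))
E
```

```text
scene 46 341.54347826086956 228.69565217391303 337 346 225 233
  pred 105 [341.7 229.1]
  pred 110 [340.7 230.1]
  pred 115 [339.7 231.2]
  pred 120 [338.7 232.3]
  pred 134 [335.9 235.4]
  eye pred [329.7 242.7]
side 11 239.63636363636363 187.0 238 241 185 189
  pred 105 [235.9 187.4]
  pred 110 [237.1 186.8]
  pred 115 [238.2 186.2]
  pred 120 [239.4 185.6]
  pred 134 [242.6 184. ]
  eye pred [249.4 180.9]
(array([476.77880685, 169.37737598, 103.00569376]), [np.float64(3.4004618165321254), np.float64(3.400461816532119)])
```

```bash
python3 - <<'E'
from h import *
D=load("side3")["image"];S=load("scene3")["image"]
f=lambda im,x0,y0,w,h,s:cv2.resize(im[y0:y0+h,x0:x0+w],None,fx=s,fy=s,interpolation=cv2.INTER_NEAREST)
cv2.imwrite("pics/c3b.png",np.hstack([f(D,228,170,35,40,11),f(S,318,215,35,40,11)]))
E
```

```text
(no output)
```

View pics/c3b.png

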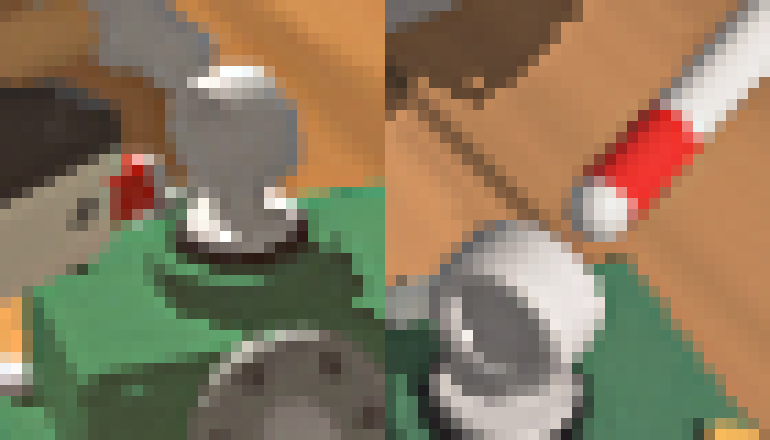

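```bash
python3 - <<'E'
from h import *
S=load("scene3");D=load("side3")
a=-2.7797+np.pi;g=np.array([357.5,129.9,107.6]);d=np.array([np.cos(a),np.sin(a),0])
print(g+126*d)
for u in [(240.7,186.5),(241.6,187.3)]:print(tri([S,D],[(337.8,233.8),u]))
W=load("wrist3");print([proj(W,g+s*d).round(1) for s in (60,95,126,134)])
h=cv2.cvtColor(W["image"],cv2.COLOR_BGR2HSV);m=cv2.inRange(h,(0,180,70),(6,255,255))|cv2.inRange(h,(172,180,70),(180,255,255))
k,l,st,ce=cv2.connectedComponentsWithStats(m);print([ (st[i],ce[i]) for i in range(1,k) if st[i,4]>100])
for P in (g-61*d,g-134*d,g-86*d+24*d*-0): print(proj(W,P))
E
```

```text
[475.33878026 174.50966115 107.6       ]
(array([473.194569  , 172.41902731, 103.68985184]), [np.float64(0.6980730337973857), np.float64(0.6980730337975549)])
(array([473.64429187, 170.64668579, 101.92671017]), [np.float64(2.3206890999176992), np.float64(2.320689099917595)])
[array([285.1, 374.1]), array([285. , 422.8]), array([285. , 461.9]), array([285. , 471.4])]
[(array([ 266,  117,   38,   72, 2619], dtype=int32), array([284.51317297, 152.24933181]))]
[285.39391509 152.80455205]
[285.64313076 -41.26185585]
[285.47064564  93.05380706]
```

Request:
carry_out(xyz=[[-0.3, 0.025, 0], [0, 0, 0], [0, 0, 0]], dr=[[0, 0, 0], [0, 0, 0], [0, 0, 0]])

```text
time: 9.02
tool_pos: [372.8, 137.5, 110.1]
tcp_rot: [3.141, -0.001, -2.779]
contact_force: [-0.9, 0.4, -1.9]
grip_width: 15.0
```

```bash
cat > look.py <<'E'
import sys
from plant import capture,get_obs
from h import *
t=sys.argv[1];C=[]
for n in ["scene","side"]:
    c=capture(n);pickle.dump(c,open(f"pics/{n}{t}.pkl","wb"));C.append(c["image"])
f=lambda im,x0,y0,w,h,s:cv2.resize(im[y0:y0+h,x0:x0+w],None,fx=s,fy=s,interpolation=cv2.INTER_NEAREST)
cv2.imwrite(f"pics/c{t}.png",np.hstack([f(C[1],220,160,50,55,8),f(C[0],310,210,50,55,8)]))
o=get_obs();print(o["time"],o["tool_pos"].round(1),o["tcp_rot"].round(3),o["contact_force"].round(1),o["moment"].round(2))
E
python3 look.py 4
```

```text
9.125 [372.7 137.5 110.1] [ 3.141e+00 -1.000e-03 -2.779e+00] [ 0.8  0.5 -3. ] [0.   0.09 0.  ]
```

View pics/c4.png

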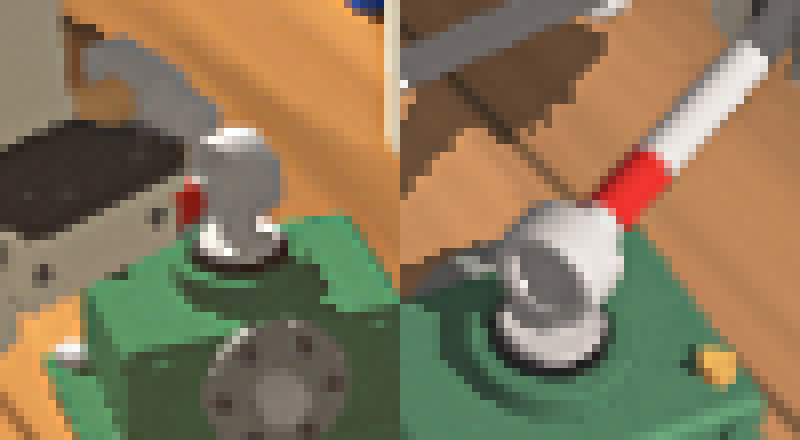

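Request:
carry_out(xyz=[[0, 0, 0], [-0.1, 0, 0], [-0.12, 0, 0], [-0.12, 0, 0], [0, 0, 0]], dr=[[0, -0.15, 0], [0, 0, 0], [0, 0, 0], [0, 0, 0], [0, 0, 0]])

```text
time: 9.75
tool_pos: [393.2, 145.1, 110.5]
tcp_rot: [-3.142, 0.021, -2.779]
contact_force: [-0.3, -0.4, -2.1]
grip_width: 15.0
```

```bash
python3 look.py 5
```

```text
9.85 [392.4 144.9 110.4] [ 3.141  0.02  -2.779] [ 0.6 -0.2 -2.8] [-0.01  0.14  0.05]
```

View pics/c5.png

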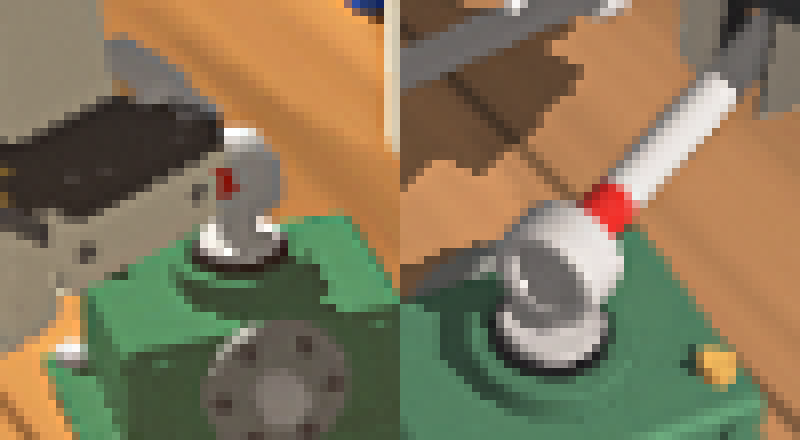

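Request:
carry_out(xyz=[[-0.12, 0, 0], [-0.12, 0, 0], [-0.12, 0, 0], [-0.1, 0, 0], [0, 0, 0], [0, 0, 0]], dr=[[0, 0, 0], [0, 0, 0], [0, 0, 0], [0, 0, 0], [0, 0, 0], [0, 0, 0]])

```text
time: 10.6
tool_pos: [418.0, 154.7, 111.0]
tcp_rot: [3.141, 0.02, -2.779]
contact_force: [0.5, 0.1, -3.2]
grip_width: 15.2
```

```bash
python3 look.py 6
```

```text
10.7 [418.  154.6 111.1] [ 3.141  0.021 -2.779] [-0.1 -0.2 -2.6] [ 0.03  0.11 -0.01]
```

View pics/c6.png

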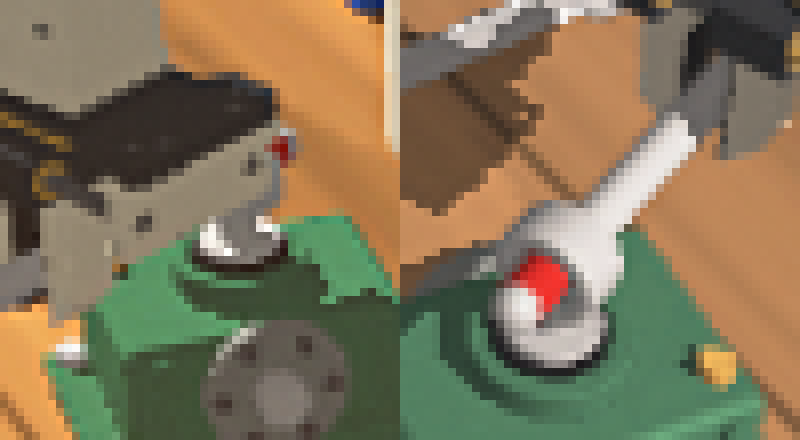

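```bash
cat > tq.py <<'E'
from plant import capture,get_obs
import numpy as np
E=np.array([511.2,188.8,109.]);L=[];F=[];M=[]
for i in range(4):
    o=get_obs();r=(o["tool_pos"]-E)/1000;f=o["contact_force"];m=o["moment"]
    L.append(np.cross(r,f)[2]+m[2]);F.append(f);M.append(m)
    if i<3: capture("side")
p=o["tool_pos"];y=o["tcp_rot"][2]
print("t",o["time"],"p",p.round(1),"rot",o["tcp_rot"].round(4),"phi_yaw",round(np.degrees(y+np.pi),2),
 "phi_pos",round(np.degrees(np.arctan2(E[1]-p[1],E[0]-p[0])),2),"R",round(np.hypot(*(E-p)[:2]),1))
print("T",np.round(L,2),"mean",round(np.mean(L),3),"F",np.mean(F,0).round(1),"M",np.mean(M,0).round(3))
E
python3 tq.py
```

```text
t 10.85 p [418.1 154.6 111.1] rot [ 3.1415  0.0209 -2.7789] phi_yaw 20.78 phi_pos 20.15 R 99.1
T [ 0.    0.07  0.08 -0.02] mean 0.032 F [-0.2 -0.4 -2.7] M [0.002 0.134 0.003]
```

Request:
carry_out(xyz=[[-0.004, 0.115, 0], [-0.004, 0.115, 0], [-0.004, 0.115, 0], [-0.004, 0.115, 0], [-0.004, 0.115, 0], [0, 0, 0]], dr=[[0, 0, 0.5], [0, 0, 0.5], [0, 0, 0.5], [0, 0, 0.5], [0, 0, 0.5], [0, 0, 0]])

```text
time: 11.6
tool_pos: [411.7, 188.7, 111.2]
tcp_rot: [3.134, 0.02, -3.127]
contact_force: [-0.3, 0.5, -3.1]
grip_width: 14.8
```

```bash
python3 tq.py
```

```text
t 11.75 p [411.8 188.3 111.2] rot [ 3.1344  0.0195 -3.1268] phi_yaw 0.85 phi_pos 0.29 R 99.4
T [-0.   -0.01 -0.03  0.03] mean -0.002 F [-0.   0.7 -3.4] M [0.102 0.15  0.066]
```

```bash
python3 look.py 7
```

```text
11.85 [411.8 188.3 111.2] [ 3.134  0.02  -3.128] [-0.7  0.5 -4.2] [0.11 0.2  0.09]
```

View pics/c7.png

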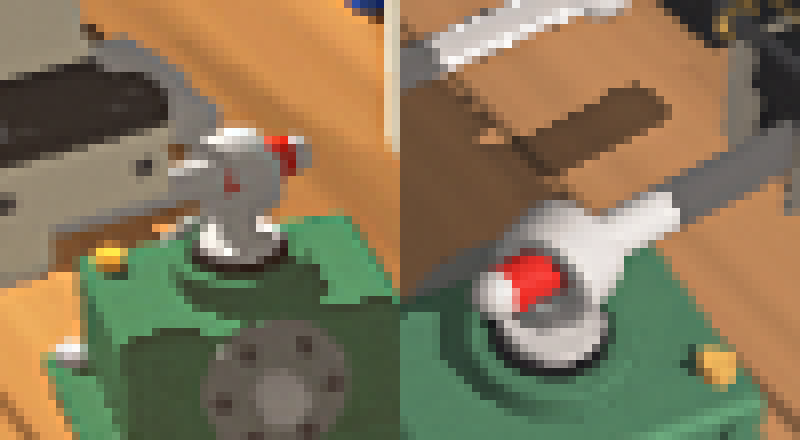

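Request:
carry_out(xyz=[[-0.002, 0.058, 0], [-0.002, 0.058, 0], [-0.002, 0.058, 0], [0, 0, 0]], dr=[[0, 0, 0.25], [0, 0, 0.25], [0, 0, 0.25], [0, 0, 0]])

```text
time: 12.35
tool_pos: [412.5, 198.9, 111.3]
tcp_rot: [3.132, 0.019, 3.051]
contact_force: [0.7, 0.9, -3.8]
grip_width: 15.3
```

```bash
python3 tq.py
```

```text
t 12.5 p [412.5 198.7 111.3] rot [3.1323 0.0189 3.0511] phi_yaw 354.82 phi_pos -5.74 R 99.2
T [-0.02  0.05  0.11 -0.08] mean 0.014 F [ 0.4  1.  -3.8] M [0.167 0.123 0.116]
```

Request:
carry_out(xyz=[[-0.002, 0.058, 0], [-0.002, 0.058, 0], [-0.002, 0.058, 0], [0, 0, 0]], dr=[[0, 0, 0.25], [0, 0, 0.25], [0, 0, 0.25], [0, 0, 0]])

```text
time: 13.0
tool_pos: [414.0, 209.0, 111.4]
tcp_rot: [3.131, 0.018, 2.947]
contact_force: [-0.1, 0.1, -4.6]
grip_width: 15.4
```

```bash
python3 tq.py; python3 look.py 8
```

```text
t 13.15 p [414.  209.  111.4] rot [3.1306 0.0176 2.9465] phi_yaw 348.82 phi_pos -11.74 R 99.2
T [0.17 0.09 0.09 0.15] mean 0.126 F [-0.   0.3 -3.9] M [0.024 0.153 0.158]
13.25 [414.1 209.  111.4] [3.131 0.018 2.946] [-0.4  0.1 -5. ] [0.05 0.19 0.09]
```

View pics/c8.png

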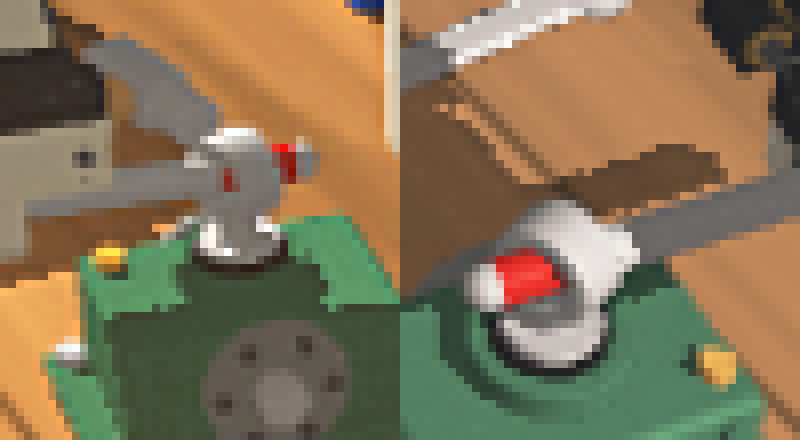

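Request:
carry_out(xyz=[[-0.002, 0.058, 0], [-0.002, 0.058, 0], [-0.002, 0.058, 0], [0, 0, 0]], dr=[[0, 0, 0.25], [0, 0, 0.25], [0, 0, 0.25], [0, 0, 0]])

```text
time: 13.75
tool_pos: [416.8, 219.2, 111.5]
tcp_rot: [3.129, 0.016, 2.842]
contact_force: [-0.5, -0.5, -3.9]
grip_width: 15.2
```

```bash
python3 tq.py
```

```text
t 13.9 p [416.8 219.1 111.6] rot [3.1287 0.0164 2.8416] phi_yaw 342.81 phi_pos -17.8 R 99.2
T [0.16 0.15 0.26 0.12] mean 0.173 F [-0.2 -0.5 -3.7] M [0.037 0.214 0.122]
```

Request:
carry_out(xyz=[[-0.002, 0.058, 0], [-0.002, 0.058, 0], [0, 0, 0]], dr=[[0, 0, 0.25], [0, 0, 0.25], [0, 0, 0]])

```text
time: 14.28
tool_pos: [419.2, 225.7, 111.6]
tcp_rot: [3.128, 0.015, 2.772]
contact_force: [-0.3, -0.5, -3.9]
grip_width: 15.2
```

```bash
python3 tq.py
```

```text
t 14.425 p [419.2 225.6 111.7] rot [3.1276 0.0155 2.7719] phi_yaw 338.82 phi_pos -21.82 R 99.1
T [0.16 0.12 0.14 0.03] mean 0.114 F [-0.1  0.1 -3.9] M [0.05 0.2  0.12]
```

Request:
carry_out(xyz=[[-0.002, 0.058, 0], [0, 0, 0]], dr=[[0, 0, 0.25], [0, 0, 0]])

```text
time: 14.68
tool_pos: [420.5, 228.9, 111.7]
tcp_rot: [3.127, 0.015, 2.737]
contact_force: [0.2, 0.3, -4.4]
grip_width: 14.9
```

```bash
python3 tq.py
```

```text
t 14.825 p [420.6 228.9 111.7] rot [3.127 0.015 2.737] phi_yaw 336.82 phi_pos -23.86 R 99.1
T [0.12 0.12 0.17 0.2 ] mean 0.152 F [-0.5 -0.  -4. ] M [0.038 0.222 0.131]
```

Request:
carry_out(xyz=[[-0.002, 0.058, 0], [0, 0, 0]], dr=[[0, 0, 0.25], [0, 0, 0]])

```text
time: 15.08
tool_pos: [422.1, 232.1, 111.8]
tcp_rot: [3.127, 0.014, 2.702]
contact_force: [-0.8, -0.5, -3.6]
grip_width: 15.5
```

```bash
python3 tq.py
```

```text
t 15.225 p [422.  232.  111.8] rot [3.1265 0.0145 2.7021] phi_yaw 334.82 phi_pos -25.87 R 99.1
T [0.18 0.04 0.09 0.28] mean 0.147 F [-0.4 -0.4 -3.8] M [0.012 0.212 0.092]
```

Request:
carry_out(xyz=[[-0.002, 0.058, 0], [0, 0, 0]], dr=[[0, 0, 0.25], [0, 0, 0]])

```text
time: 15.48
tool_pos: [423.7, 235.2, 111.8]
tcp_rot: [3.126, 0.014, 2.667]
contact_force: [-0.1, -0.4, -5.3]
grip_width: 15.1
```

```bash
python3 tq.py
```

```text
t 15.625 p [423.6 235.1 111.8] rot [3.126  0.014  2.6672] phi_yaw 332.82 phi_pos -27.88 R 99.1
T [0.09 0.17 0.15 0.02] mean 0.106 F [-0.4  0.1 -4.4] M [-0.014  0.234  0.095]
```

Request:
carry_out(xyz=[[-0.002, 0.058, 0], [0, 0, 0]], dr=[[0, 0, 0.25], [0, 0, 0]])

```text
time: 15.88
tool_pos: [425.4, 238.2, 111.9]
tcp_rot: [3.126, 0.014, 2.632]
contact_force: [-1.3, -0.7, -4.6]
grip_width: 14.7
```

```bash
python3 tq.py; python3 look.py 9
```

```text
t 16.025 p [425.3 238.2 111.9] rot [3.1255 0.0135 2.6323] phi_yaw 330.82 phi_pos -29.89 R 99.0
T [0.26 0.08 0.08 0.2 ] mean 0.156 F [-0.6 -0.4 -4.1] M [-0.015  0.206  0.089]
16.125 [425.3 238.2 111.9] [3.126 0.013 2.632] [-0.1  0.3 -3.4] [0.   0.23 0.11]
```

View pics/c9.png

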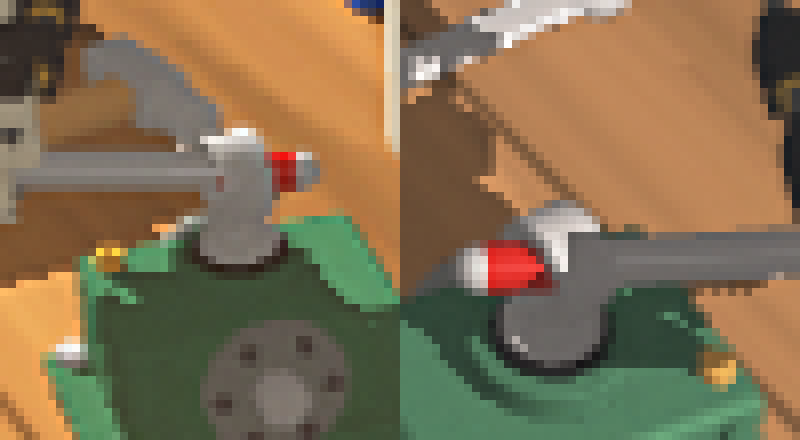

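Request:
carry_out(xyz=[[-0.002, 0.058, 0], [0, 0, 0]], dr=[[0, 0, 0.25], [0, 0, 0]])

```text
time: 16.38
tool_pos: [427.2, 241.3, 112.0]
tcp_rot: [3.125, 0.013, 2.597]
contact_force: [-1.4, 0.1, -4.1]
grip_width: 14.7
```

```bash
python3 tq.py
```

```text
t 16.525 p [427.1 241.2 111.9] rot [3.1251 0.0129 2.5973] phi_yaw 328.82 phi_pos -31.93 R 99.0
T [0.14 0.19 0.08 0.11] mean 0.131 F [-0.4 -0.3 -4. ] M [-0.016  0.219  0.083]
```

Request:
carry_out(xyz=[[-0.002, 0.058, 0], [0, 0, 0]], dr=[[0, 0, 0.25], [0, 0, 0]])

```text
time: 16.77
tool_pos: [429.1, 244.1, 112.0]
tcp_rot: [3.125, 0.012, 2.562]
contact_force: [-0.5, -0.1, -4.6]
grip_width: 15.0
```

```bash
python3 tq.py
```

```text
t 16.925 p [429.  244.1 112. ] rot [3.1246 0.0123 2.5624] phi_yaw 326.82 phi_pos -33.93 R 99.0
T [0.16 0.19 0.19 0.09] mean 0.158 F [-0.2 -0.5 -4.1] M [-0.073  0.202  0.102]
```

Request:
carry_out(xyz=[[-0.002, 0.058, 0], [0, 0, 0]], dr=[[0, 0, 0.25], [0, 0, 0]])

```text
time: 17.18
tool_pos: [431.1, 247.0, 112.0]
tcp_rot: [3.124, 0.012, 2.528]
contact_force: [-0.3, 0.2, -3.7]
grip_width: 15.1
```

```bash
python3 tq.py
```

```text
t 17.325 p [431.  246.9 112. ] rot [3.1242 0.0117 2.5276] phi_yaw 324.82 phi_pos -35.94 R 99.0
T [0.03 0.16 0.21 0.14] mean 0.133 F [-0.4 -0.7 -3.8] M [-0.063  0.168  0.054]
```

Request:
carry_out(xyz=[[-0.002, 0.058, 0], [0, 0, 0]], dr=[[0, 0, 0.25], [0, 0, 0]])

```text
time: 17.58
tool_pos: [433.2, 249.8, 112.1]
tcp_rot: [3.124, 0.011, 2.493]
contact_force: [-0.1, -1.0, -4.3]
grip_width: 14.9
```

```bash
python3 tq.py
```

```text
t 17.725 p [433.2 249.7 112.1] rot [3.1238 0.0111 2.4926] phi_yaw 322.82 phi_pos -37.96 R 99.0
T [0.15 0.11 0.21 0.16] mean 0.157 F [ 0.  -0.8 -4.2] M [-0.068  0.177  0.092]
```

Request:
carry_out(xyz=[[-0.002, 0.058, 0], [0, 0, 0]], dr=[[0, 0, 0.25], [0, 0, 0]])

```text
time: 17.98
tool_pos: [435.4, 252.4, 112.2]
tcp_rot: [3.123, 0.011, 2.458]
contact_force: [0.3, -1.2, -4.1]
grip_width: 15.0
```

```bash
python3 tq.py
```

```text
t 18.125 p [435.4 252.4 112.2] rot [3.1234 0.0105 2.4578] phi_yaw 320.82 phi_pos -39.97 R 98.9
T [0.13 0.16 0.12 0.11] mean 0.13 F [-0.2 -0.9 -4.1] M [-0.086  0.143  0.05 ]
```

Request:
carry_out(xyz=[[-0.002, 0.058, 0], [0, 0, 0]], dr=[[0, 0, 0.25], [0, 0, 0]])

```text
time: 18.38
tool_pos: [437.7, 255.1, 112.2]
tcp_rot: [3.123, 0.01, 2.423]
contact_force: [0.0, -0.9, -5.1]
grip_width: 15.1
```

```bash
python3 tq.py; python3 look.py 10
```

```text
t 18.525 p [437.7 255.  112.3] rot [3.123  0.0099 2.4229] phi_yaw 318.82 phi_pos -42.0 R 98.9
T [0.07 0.14 0.15 0.14] mean 0.125 F [-0.1 -1.2 -4. ] M [-0.132  0.123  0.027]
18.625 [437.7 255.  112.3] [3.123 0.01  2.423] [ 0.5 -2.3 -4.5] [-0.11  0.15  0.06]
```

View pics/c10.png

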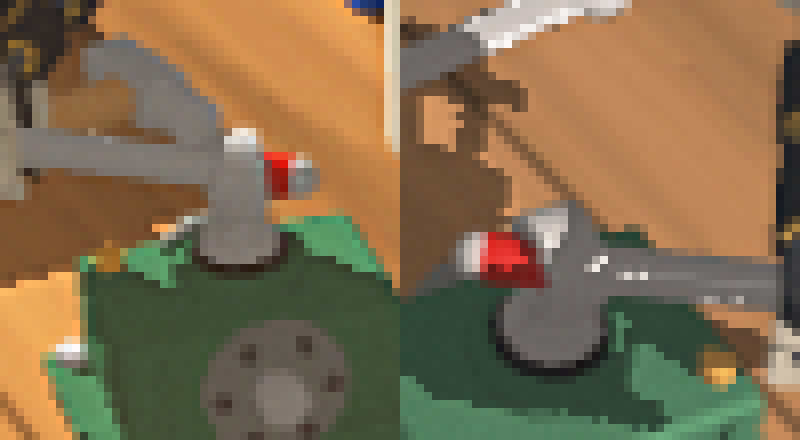

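Request:
carry_out(xyz=[[-0.002, 0.058, 0], [0, 0, 0]], dr=[[0, 0, 0.25], [0, 0, 0]])

```text
time: 18.88
tool_pos: [440.1, 257.6, 112.3]
tcp_rot: [3.123, 0.009, 2.388]
contact_force: [1.0, -1.9, -3.9]
grip_width: 14.8
```

```bash
python3 tq.py
```

```text
t 19.025 p [440.1 257.5 112.3] rot [3.1227 0.0092 2.3879] phi_yaw 316.81 phi_pos -44.02 R 98.9
T [0.11 0.15 0.11 0.15] mean 0.129 F [ 0.4 -1.5 -4.1] M [-0.182  0.122  0.049]
```

Request:
carry_out(xyz=[[-0.002, 0.058, 0], [0, 0, 0]], dr=[[0, 0, 0.25], [0, 0, 0]])

```text
time: 19.27
tool_pos: [442.6, 260.0, 112.4]
tcp_rot: [3.122, 0.009, 2.353]
contact_force: [0.6, -0.9, -3.8]
grip_width: 15.2
```

```bash
python3 tq.py
```

```text
t 19.425 p [442.5 260.  112.4] rot [3.1224 0.0086 2.3531] phi_yaw 314.82 phi_pos -46.03 R 98.9
T [0.03 0.13 0.19 0.17] mean 0.132 F [ 0.4 -1.6 -4.2] M [-0.209  0.086  0.047]
```

Request:
carry_out(xyz=[[-0.002, 0.058, 0], [0, 0, 0]], dr=[[0, 0, 0.25], [0, 0, 0]])

```text
time: 19.68
tool_pos: [445.1, 262.5, 112.4]
tcp_rot: [3.122, 0.008, 2.317]
contact_force: [-1.2, -2.2, -3.5]
grip_width: 15.3
```

```bash
python3 tq.py; python3 - <<'E'
from plant import capture
from h import *
c=capture("wrist");cv2.imwrite("pics/wrist11.png",c["image"]);pickle.dump(c,open("pics/wrist11.pkl","wb"))
E
```

```text
t 19.825 p [445.  262.4 112.4] rot [3.1224 0.0077 2.3176] phi_yaw 312.79 phi_pos -48.04 R 99.0
T [0.3  0.32 0.21 0.2 ] mean 0.256 F [-0.8 -2.2 -4. ] M [-0.275  0.224  0.05 ]
```

View pics/wrist11.png

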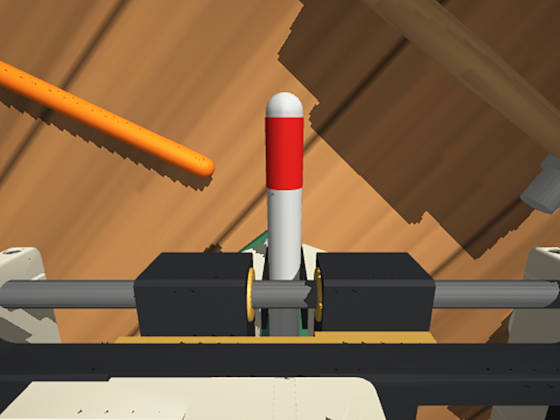

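Torque rises to 0.26, so the eye has just met the washer. The bar is still straight in the jaws (tip at wrist 285,95). I'll use finer steps from here.

Request:
carry_out(xyz=[[-0.001, 0.029, 0], [0, 0, 0]], dr=[[0, 0, 0.125], [0, 0, 0]])

```text
time: 20.12
tool_pos: [446.3, 263.6, 112.4]
tcp_rot: [3.122, 0.007, 2.3]
contact_force: [-0.9, -2.3, -4.7]
grip_width: 15.1
```

```bash
python3 tq.py
```

```text
t 20.275 p [446.3 263.6 112.4] rot [3.1223 0.0073 2.3   ] phi_yaw 311.78 phi_pos -49.03 R 99.0
T [0.27 0.34 0.33 0.22] mean 0.289 F [-1.5 -2.3 -3.8] M [-0.337  0.315  0.029]
```

Request:
carry_out(xyz=[[-0.001, 0.029, 0], [0, 0, 0]], dr=[[0, 0, 0.125], [0, 0, 0]])

```text
time: 20.52
tool_pos: [447.7, 264.8, 112.4]
tcp_rot: [3.122, 0.007, 2.282]
contact_force: [-2.6, -1.8, -3.5]
grip_width: 15.1
```

```bash
python3 tq.py
```

```text
t 20.675 p [447.6 264.7 112.5] rot [3.1221 0.0069 2.2825] phi_yaw 310.78 phi_pos -50.06 R 99.0
T [0.34 0.26 0.33 0.43] mean 0.341 F [-1.9 -2.2 -3.9] M [-0.277  0.456  0.059]
```

Request:
carry_out(xyz=[[-0.001, 0.029, 0], [0, 0, 0]], dr=[[0, 0, 0.125], [0, 0, 0]])

```text
time: 20.92
tool_pos: [449.0, 265.9, 112.5]
tcp_rot: [3.122, 0.007, 2.265]
contact_force: [-2.7, -2.9, -3.6]
grip_width: 15.1
```

```bash
python3 tq.py
```

```text
t 21.075 p [449.  265.8 112.5] rot [3.122  0.0066 2.2651] phi_yaw 309.78 phi_pos -51.07 R 99.0
T [0.45 0.46 0.34 0.46] mean 0.429 F [-2.6 -2.2 -3.9] M [-0.223  0.607  0.094]
```

Request:
carry_out(xyz=[[-0.001, 0.029, 0], [0, 0, 0]], dr=[[0, 0, 0.125], [0, 0, 0]])

```text
time: 21.32
tool_pos: [450.4, 266.9, 112.5]
tcp_rot: [3.122, 0.006, 2.247]
contact_force: [-4.0, -1.4, -4.4]
grip_width: 15.2
```

```bash
python3 tq.py
```

```text
t 21.475 p [450.3 266.9 112.5] rot [3.1218 0.0062 2.2476] phi_yaw 308.78 phi_pos -52.07 R 99.0
T [0.43 0.37 0.44 0.41] mean 0.411 F [-3.7 -1.5 -3.9] M [-0.209  0.754  0.033]
```

Request:
carry_out(xyz=[[-0.001, 0.029, 0], [0, 0, 0]], dr=[[0, 0, 0.125], [0, 0, 0]])

```text
time: 21.72
tool_pos: [451.8, 268.0, 112.6]
tcp_rot: [3.122, 0.006, 2.23]
contact_force: [-4.8, -1.3, -3.9]
grip_width: 15.0
```

```bash
python3 tq.py;python3 look.py 12; python3 - <<'E'
from plant import capture
from h import *
c=capture("wrist");cv2.imwrite("pics/wrist12.png",c["image"]);pickle.dump(c,open("pics/wrist12.pkl","wb"))
def red(c):
    h=cv2.cvtColor(c["image"],cv2.COLOR_BGR2HSV);m=cv2.inRange(h,(0,180,70),(6,255,255))|cv2.inRange(h,(172,180,70),(180,255,255))
    k,l,st,ce=cv2.connectedComponentsWithStats(m);i=1+np.argmax(st[1:,4]);ys,xs=np.where(l==i)
    p=np.polyfit(ys,xs,1);return ce[i].round(2),st[i],p[0].round(4)
for n in("wrist3","wrist11","wrist12"):print(n,red(load(n)))
E
```

```text
t 21.875 p [451.7 268.  112.6] rot [3.1218 0.0059 2.2302] phi_yaw 307.78 phi_pos -53.09 R 99.0
T [0.49 0.59 0.49 0.54] mean 0.528 F [-4.9 -0.9 -3.9] M [-0.18   0.86   0.087]
21.975 [451.8 267.9 112.6] [3.122 0.006 2.23 ] [-5.1 -1.6 -4.3] [-0.18  0.96  0.12]
wrist3 (array([284.51, 152.25]), array([ 266,  117,   38,   72, 2619], dtype=int32), np.float64(-0.0002))
wrist11 (array([283.97, 152.8 ]), array([ 265,  118,   39,   72, 2657], dtype=int32), np.float64(0.0001))
wrist12 (array([283.75, 152.48]), array([ 265,  117,   39,   73, 2664], dtype=int32), np.float64(-0.0069))
```

View pics/c12.png

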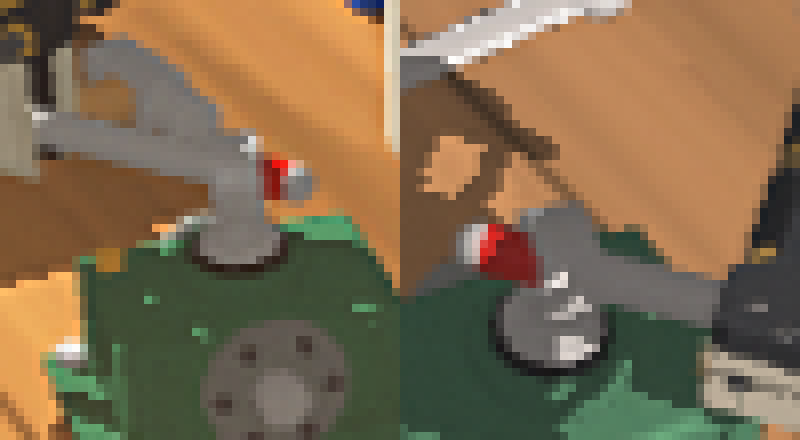

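Request:
carry_out(xyz=[[-0.001, 0.029, 0], [0, 0, 0]], dr=[[0, 0, 0.125], [0, 0, 0]])

```text
time: 22.28
tool_pos: [453.1, 269.0, 112.6]
tcp_rot: [3.122, 0.005, 2.213]
contact_force: [-5.5, -0.8, -3.8]
grip_width: 15.2
```

```bash
python3 tq.py
```

```text
t 22.425 p [453.1 269.  112.6] rot [3.1218 0.0054 2.2127] phi_yaw 306.78 phi_pos -54.06 R 99.0
T [0.54 0.56 0.56 0.57] mean 0.556 F [-5.4 -0.9 -4.1] M [-0.109  0.967  0.077]
```

Request:
carry_out(xyz=[[-0.001, 0.029, 0], [0, 0, 0]], dr=[[0, 0, 0.125], [0, 0, 0]])

```text
time: 22.68
tool_pos: [454.4, 269.9, 112.6]
tcp_rot: [3.122, 0.005, 2.195]
contact_force: [-5.5, -1.8, -3.9]
grip_width: 14.8
```

```bash
python3 tq.py
```

```text
t 22.825 p [454.4 269.9 112.6] rot [3.1221 0.005  2.1954] phi_yaw 305.79 phi_pos -54.97 R 99.0
T [0.66 0.57 0.64 0.69] mean 0.639 F [-5.3 -1.4 -4. ] M [-0.137  1.004  0.128]
```

Request:
carry_out(xyz=[[-0.001, 0.029, 0], [0, 0, 0]], dr=[[0, 0, 0.125], [0, 0, 0]])

```text
time: 23.08
tool_pos: [455.7, 270.9, 112.5]
tcp_rot: [3.122, 0.005, 2.178]
contact_force: [-6.4, -2.1, -4.0]
grip_width: 15.1
```

```bash
python3 tq.py
```

```text
t 23.225 p [455.6 270.8 112.6] rot [3.1223 0.0046 2.1781] phi_yaw 304.79 phi_pos -55.89 R 99.1
T [0.78 0.74 0.71 0.62] mean 0.714 F [-6.2 -1.2 -3.8] M [-0.16   1.024  0.135]
```

Request:
carry_out(xyz=[[-0.001, 0.029, 0], [0, 0, 0]], dr=[[0, 0, 0.125], [0, 0, 0]])

```text
time: 23.48
tool_pos: [457.0, 271.7, 112.5]
tcp_rot: [3.123, 0.004, 2.16]
contact_force: [-5.5, -2.0, -3.8]
grip_width: 15.2
```

```bash
python3 tq.py
```

```text
t 23.625 p [457.  271.7 112.5] rot [3.1226 0.0043 2.1606] phi_yaw 303.79 phi_pos -56.84 R 99.0
T [0.67 0.74 0.85 0.81] mean 0.769 F [-6.4 -1.8 -4.1] M [-0.204  1.072  0.141]
```

Request:
carry_out(xyz=[[-0.001, 0.029, 0], [-0.001, 0.015, 0], [0, 0, 0], [0, 0, 0]], dr=[[0, 0, 0.125], [0, 0, 0.06], [0, 0, 0], [0, 0, 0]])

```text
time: 24.12
tool_pos: [459.0, 272.9, 112.5]
tcp_rot: [3.123, 0.004, 2.135]
contact_force: [-7.2, -2.4, -3.7]
grip_width: 15.0
```

```bash
python3 tq.py
```

```text
t 24.275 p [459.  272.9 112.5] rot [3.1232 0.0037 2.135 ] phi_yaw 302.32 phi_pos -58.18 R 99.0
T [0.94 0.81 0.96 0.91] mean 0.905 F [-7.2 -2.  -3.6] M [-0.253  1.203  0.193]
```

Torque holds at about 0.9 N m, past 0.7 and well below 1.2. I'll hold it there for a moment.

Request:
carry_out(xyz=[[0, 0, 0], [0, 0, 0], [0, 0, 0], [0, 0, 0], [0, 0, 0], [0, 0, 0], [0, 0, 0], [0, 0, 0]], dr=[[0, 0, 0], [0, 0, 0], [0, 0, 0], [0, 0, 0], [0, 0, 0], [0, 0, 0], [0, 0, 0], [0, 0, 0]])

```text
time: 25.28
tool_pos: [459.0, 272.9, 112.5]
tcp_rot: [3.123, 0.004, 2.135]
contact_force: [-7.6, -1.7, -3.5]
grip_width: 15.0
```

```bash
python3 tq.py;python3 look.py 13; python3 - <<'E'
from plant import capture
from h import *
c=capture("wrist");cv2.imwrite("pics/wrist13.png",c["image"]);pickle.dump(c,open("pics/wrist13.pkl","wb"))
def red(c):
    h=cv2.cvtColor(c["image"],cv2.COLOR_BGR2HSV);m=cv2.inRange(h,(0,180,70),(6,255,255))|cv2.inRange(h,(172,180,70),(180,255,255))
    k,l,st,ce=cv2.connectedComponentsWithStats(m);i=1+np.argmax(st[1:,4]);ys,xs=np.where(l==i)
    p=np.polyfit(ys,xs,1);return ce[i].round(2),st[i],p[0].round(4)
for n in("wrist3","wrist13"):print(n,red(load(n)))
E
```

```text
t 25.425 p [459.  272.9 112.5] rot [3.1232 0.0037 2.1349] phi_yaw 302.32 phi_pos -58.18 R 99.0
T [0.95 0.82 0.81 0.76] mean 0.835 F [-6.9 -1.4 -3.6] M [-0.273  1.21   0.184]
25.525 [459.  272.9 112.5] [3.123 0.004 2.135] [-7.1 -2.3 -2.8] [-0.26  1.23  0.19]
wrist3 (array([284.51, 152.25]), array([ 266,  117,   38,   72, 2619], dtype=int32), np.float64(-0.0002))
wrist13 (array([282.35, 152.45]), array([ 263,  117,   39,   73, 2641], dtype=int32), np.float64(0.001))
```

View pics/c13.png

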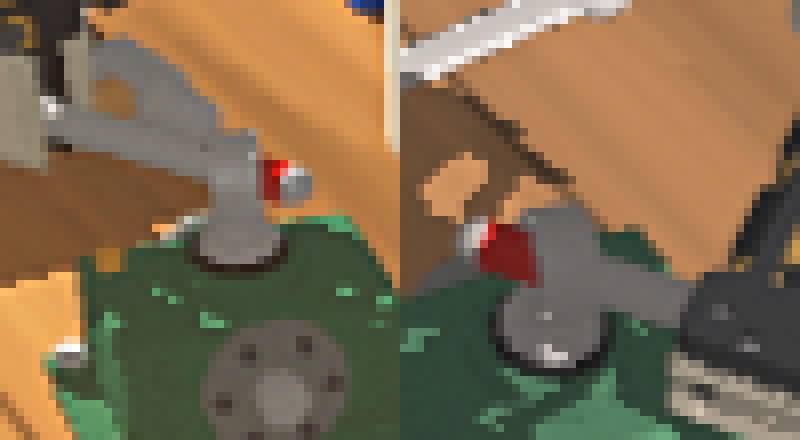

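Request:
carry_out(xyz=[[-0.004, -0.115, 0], [-0.004, -0.115, 0], [-0.004, -0.115, 0], [-0.004, -0.115, 0], [0, 0, 0]], dr=[[0, 0, -0.5], [0, 0, -0.5], [0, 0, -0.5], [0, 0, -0.5], [0, 0, 0]])

```text
time: 26.2
tool_pos: [439.8, 255.5, 112.8]
tcp_rot: [3.121, 0.011, 2.412]
contact_force: [-0.8, 0.2, -3.2]
grip_width: 15.1
```

```bash
python3 tq.py;python3 look.py 14
```

```text
t 26.35 p [439.8 255.7 112.6] rot [3.1213 0.0104 2.4122] phi_yaw 318.21 phi_pos -43.13 R 97.9
T [-0.07 -0.12 -0.01  0.11] mean -0.022 F [-1.2 -0.2 -3.9] M [ 0.022  0.347 -0.112]
26.45 [439.6 255.6 112.5] [3.122 0.01  2.413] [ 0.1 -0.3 -3.1] [-0.09  0.22 -0.09]
```

View pics/c14.png

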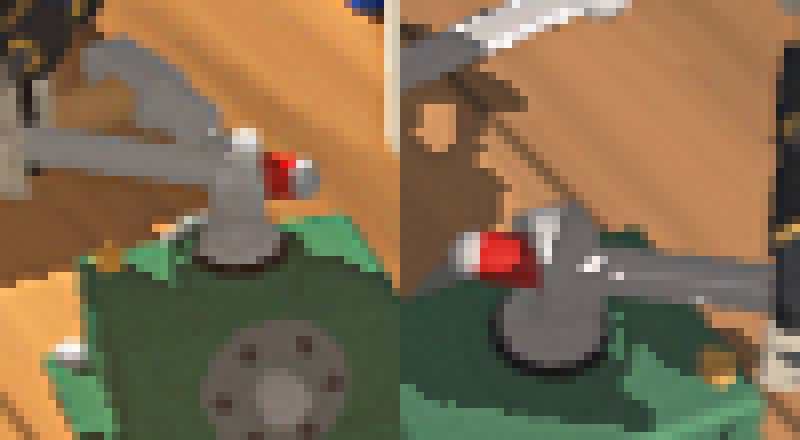

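Request:
carry_out(xyz=[[0.12, 0, 0], [0.2, 0, 0], [0.2, 0, 0], [0, 0, 0]], dr=[[0, 0, 0], [0, 0, 0], [0, 0, 0], [0, 0, 0]])

```text
time: 26.95
tool_pos: [414.7, 277.0, 112.1]
tcp_rot: [3.123, 0.009, 2.416]
contact_force: [0.1, -0.7, -3.1]
grip_width: 15.2
```

```bash
python3 tq.py
```

```text
t 27.1 p [415.6 276.3 112.1] rot [3.1227 0.0097 2.4141] phi_yaw 318.32 phi_pos -42.49 R 129.6
T [-0.   -0.01 -0.01 -0.02] mean -0.013 F [ 0.1 -0.4 -3.3] M [ 0.055  0.19  -0.049]
```

Request:
carry_out(xyz=[[0.2, 0, 0], [0.3, 0, 0], [0.3, 0, 0], [0, 0, 0], [0, 0, 0]], dr=[[0, 0, 0], [0, 0, 0], [0, 0, 0], [0, 0, 0], [0, 0, 0]])

```text
time: 27.72
tool_pos: [379.7, 308.4, 111.6]
tcp_rot: [3.123, 0.01, 2.415]
contact_force: [0.2, -0.7, -3.0]
grip_width: 14.9
```

```bash
python3 tq.py;python3 look.py 15
```

```text
t 27.875 p [380.1 308.  111.5] rot [3.1228 0.0098 2.4134] phi_yaw 318.28 phi_pos -42.26 R 177.2
T [ 0.06  0.04 -0.   -0.09] mean 0.0 F [-0.4  0.3 -3.4] M [-0.008  0.072 -0.001]
27.975 [380.1 307.9 111.5] [3.123 0.01  2.413] [-0.3 -0.5 -3.3] [-0.03  0.13 -0.04]
```

View pics/c15.png

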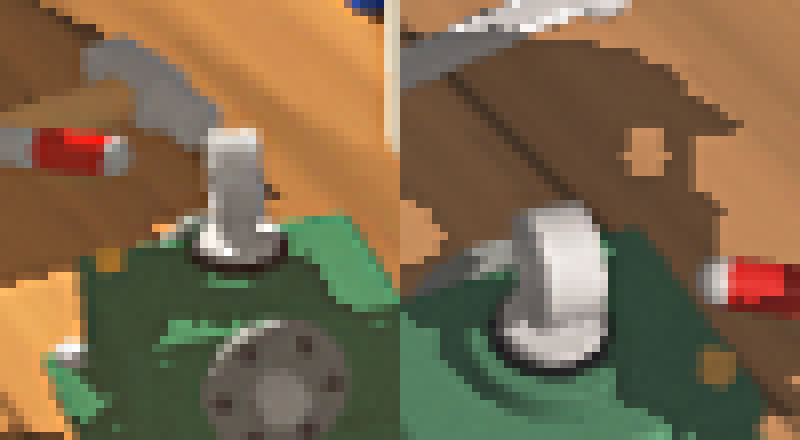

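Request:
carry_out(xyz=[[0, 0, -0.5], [0, 0, -0.7], [0, 0, -0.3], [0, 0, 0]], dr=[[0, 0, 0], [0, 0, 0], [0, 0, 0], [0, 0, 0]])

```text
time: 28.48
tool_pos: [378.8, 307.6, 202.7]
tcp_rot: [3.12, 0.011, 2.413]
contact_force: [0.7, -0.1, -3.3]
grip_width: 15.3
```

```bash
cat > plan.py <<'E'
import sys,numpy as np
from scipy.spatial.transform import Rotation as R
from plant import get_obs
t=[float(v) for v in sys.argv[1:7]]
o=get_obs();A=R.from_euler("xyz",o["tcp_rot"]);B=R.from_euler("xyz",t[3:])
d=np.array(t[:3])-o["tool_pos"]
print("pos",o["tool_pos"].round(2),"rot",o["tcp_rot"].round(4))
print("rotvec units(/8deg)",(np.degrees((A.inv()*B).as_rotvec())/8).round(3))
print("shift in now-frame /60",(A.inv().apply(d)/60).round(3)," in target-frame",(B.inv().apply(d)/60).round(3))
E
python3 plan.py 535.2 -163.3 150 3.1416 0.02 2.932
```

```text
pos [378.8  307.58 202.68] rot [3.1199 0.0107 2.4132]
rotvec units(/8deg) [ 0.095 -0.025 -3.715]
shift in now-frame /60 [-7.159 -4.141  0.865]  in target-frame [-4.164 -7.134  0.962]
```

Request:
carry_out(xyz=[[0, 0, 0], [0, 0, 0], [0, 0, 0], [0, 0, 0], [0, 0, 0]], dr=[[0.024, -0.006, -0.93], [0.024, -0.006, -0.93], [0.024, -0.006, -0.93], [0.023, -0.006, -0.92], [0, 0, 0]])

```text
time: 29.1
tool_pos: [377.6, 307.0, 200.2]
tcp_rot: [-3.138, 0.016, 2.93]
contact_force: [0.5, 0.2, -3.9]
grip_width: 15.2
```

Request:
carry_out(xyz=[[-0.3, -0.4, 0], [-0.43, -0.74, 0.01], [-0.43, -0.74, 0.01], [-0.43, -0.74, 0.01], [-0.43, -0.74, 0.01], [-0.43, -0.74, 0.01], [-0.43, -0.74, 0.01], [-0.43, -0.74, 0.01]], dr=[[0, 0, 0], [0, 0, 0], [0, 0, 0], [0, 0, 0], [0, 0, 0], [0, 0, 0], [0, 0, 0], [0, 0, 0]])

```text
time: 30.1
tool_pos: [502.5, -63.2, 200.7]
tcp_rot: [-3.14, 0.016, 2.928]
contact_force: [0.7, 0.7, -3.0]
grip_width: 15.1
```

Request:
carry_out(xyz=[[-0.43, -0.74, 0.2], [-0.43, -0.74, 0.4], [0, 0, 0.3], [0, 0, 0], [0, 0, 0]], dr=[[0, 0, 0], [0, 0, 0], [0, 0, 0], [0, 0, 0], [0, 0, 0]])

```text
time: 30.72
tool_pos: [535.5, -159.0, 148.9]
tcp_rot: [-3.14, 0.018, 2.931]
contact_force: [0.9, -0.2, -2.5]
grip_width: 15.0
```

```bash
python3 plan.py 535.2 -163.3 110 3.1416 0.02 2.932
```

```text
pos [ 535.47 -158.95  148.85] rot [-3.1395  0.0176  2.9311]
rotvec units(/8deg) [-0.015 -0.017 -0.006]
shift in now-frame /60 [ 0.001 -0.07   0.648]  in target-frame [ 0.002 -0.072  0.648]
```

Request:
carry_out(xyz=[[0, -0.07, 0.4], [0, 0, 0.4], [0, 0, 0.26], [0, 0, 0], [0, 0, 0]], dr=[[0, 0, 0], [0, 0, 0], [0, 0, 0], [0, 0, 0], [0, 0, 0]])

```text
time: 31.35
tool_pos: [536.3, -163.9, 86.0]
tcp_rot: [-3.139, 0.019, 2.932]
contact_force: [0.1, -0.4, -2.7]
grip_width: 15.0
```

```bash
cat > bar.py <<'E'
import sys
from plant import capture,get_obs
from h import *
t=sys.argv[1];z=float(sys.argv[2])
C={}
for n in ["scene","side"]:
    c=capture(n);pickle.dump(c,open(f"pics/{n}{t}.pkl","wb"));C[n]=c
f=lambda im,x0,y0,w,h,s:cv2.resize(im[y0:y0+h,x0:x0+w],None,fx=s,fy=s,interpolation=cv2.INTER_NEAREST)
cv2.imwrite(f"pics/b{t}.png",np.hstack([f(C["scene"]["image"],200,160,100,75,4),f(C["side"]["image"],270,210,100,75,4)]))
pts={}
for n,box in [("scene",(205,160,295,230)),("side",(270,210,375,290))]:
    hsv=cv2.cvtColor(C[n]["image"],cv2.COLOR_BGR2HSV)
    m=cv2.inRange(hsv,(0,190,70),(5,255,255))|cv2.inRange(hsv,(174,190,70),(180,255,255))
    mm=np.zeros_like(m);x0,y0,x1,y1=box;mm[y0:y1,x0:x1]=m[y0:y1,x0:x1]
    k,l,st,ce=cv2.connectedComponentsWithStats(mm)
    pts[n]=sorted([ce[i] for i in range(1,k) if st[i,4]>8],key=lambda p:p[0]);print(n,[p.round(1) for p in pts[n]],[st[i,4] for i in range(1,k)])
if len(pts["scene"])==2==len(pts["side"]):
    print("far",tri([C["scene"],C["side"]],[pts["scene"][0],pts["side"][1]]));print("near",tri([C["scene"],C["side"]],[pts["scene"][1],pts["side"][0]]))
o=get_obs();print(o["time"],o["tool_pos"].round(1),o["tcp_rot"].round(3),o["contact_force"].round(1))
E
python3 bar.py 20 80
```

```text
scene [array([220.2, 188. ]), array([276.4, 176.2])] [np.int32(9), np.int32(37)]
side [array([292.1, 246.6]), array([353.7, 234.9])] [np.int32(53), np.int32(60)]
far (array([ 643.29944863, -188.34567404,   83.5535351 ]), [np.float64(0.15957758087367413), np.float64(0.15957758087361637)])
near (array([ 471.08992012, -150.34992582,   82.64583973]), [np.float64(4.78254372168631), np.float64(4.78254372168603)])
31.45 [ 536.2 -164.    86.1] [-3.139  0.019  2.932] [-0.3  0.8 -2.4]
```

View pics/b20.png

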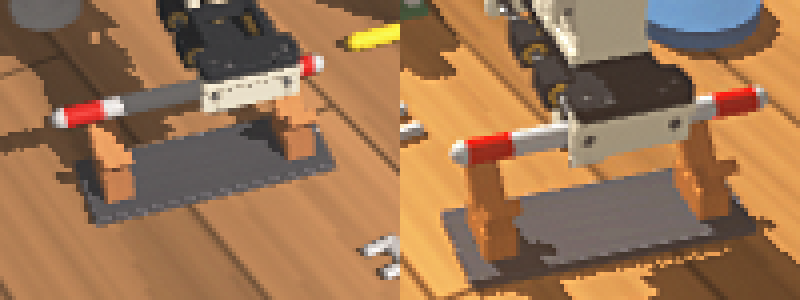

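Request:
carry_out(xyz=[[0.017, 0.008, 0.3], [0, 0, 0.17], [0, 0, 0.08], [0, 0, 0]], dr=[[0, 0, 0], [0, 0, 0], [0, 0, 0], [0, 0, 0]])

```text
time: 31.95
tool_pos: [535.3, -163.4, 51.9]
tcp_rot: [-3.14, 0.017, 2.932]
contact_force: [0.6, 0.3, -3.3]
grip_width: 14.9
```

Request:
carry_out(xyz=[[0, 0, 0.03], [0, 0, 0.03], [0, 0, 0]], dr=[[0, 0, 0], [0, 0, 0], [0, 0, 0]])

```text
time: 32.33
tool_pos: [535.3, -163.3, 48.4]
tcp_rot: [-3.14, 0.017, 2.932]
contact_force: [0.2, -0.0, -3.0]
grip_width: 15.4
```

```bash
python3 bar.py 21 45
```

```text
scene [array([221.9, 197.4])] [np.int32(6), np.int32(34)]
side [array([291.5, 257.6]), array([351.9, 246.4])] [np.int32(52), np.int32(57)]
32.425 [ 535.3 -163.4   48.4] [-3.139  0.018  2.932] [-0.6  0.3 -2. ]
```

View pics/b21.png

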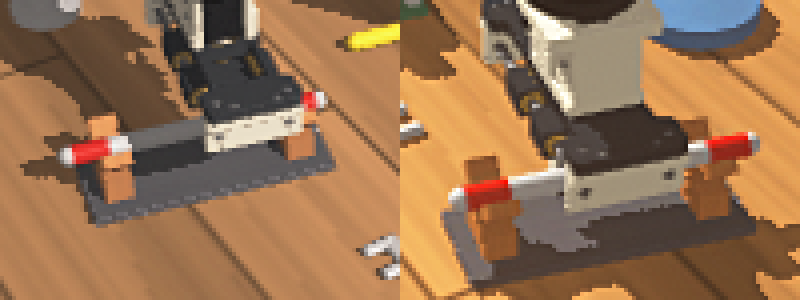

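Request:
carry_out(xyz=[[0, 0, 0.012], [0, 0, 0]], dr=[[0, 0, 0], [0, 0, 0]])

```text
time: 32.67
tool_pos: [535.4, -163.4, 47.9]
tcp_rot: [-3.139, 0.018, 2.932]
contact_force: [-0.3, 0.6, -0.5]
grip_width: 15.0
```

Request:
carry_out(xyz=[[0, 0, 0.012], [0, 0, 0]], dr=[[0, 0, 0], [0, 0, 0]])

```text
time: 32.92
tool_pos: [535.5, -163.5, 47.7]
tcp_rot: [-3.139, 0.018, 2.932]
contact_force: [-2.0, 0.2, 5.0]
grip_width: 14.8
```

Request:
carry_out(xyz=[[0, 0, 0], [0, 0, 0], [0, 0, 0], [0, 0, 0], [0, 0, 0], [0, 0, 0]], dr=[[0, 0, 0], [0, 0, 0], [0, 0, 0], [0, 0, 0], [0, 0, 0], [0, 0, 0]], gripper=0.2)

```text
time: 33.67
tool_pos: [535.3, -163.3, 46.9]
tcp_rot: [-3.14, 0.017, 2.932]
contact_force: [0.3, -0.5, 0.2]
grip_width: 55.1
```

```bash
python3 bar.py 22 45
```

```text
scene [array([221.7, 197.5])] [np.int32(5), np.int32(32)]
side [array([291.5, 257.6]), array([352.2, 246.7])] [np.int32(51), np.int32(57)]
33.775 [ 535.3 -163.3   46.9] [-3.14   0.017  2.932] [-0.2 -0.8 -0.3]
```

Request:
carry_out(xyz=[[0, 0, -0.2], [0, 0, -0.6], [0, 0, -0.9], [0, 0, -0.9], [0, 0, -0.9], [0, 0, -0.5], [0, 0, 0], [0, 0, 0]], dr=[[0, 0, 0], [0, 0, 0], [0, 0, 0], [0, 0, 0], [0, 0, 0], [0, 0, 0], [0, 0, 0], [0, 0, 0]])

```text
time: 34.78
tool_pos: [530.8, -161.7, 286.3]
tcp_rot: [-3.14, 0.016, 2.932]
contact_force: [-0.3, -0.4, -0.2]
grip_width: 54.6
```

```bash
python3 bar.py 23 45; python3 plan.py 547.8 174.6 300 3.1416 0 2.932
```

```text
scene [array([221.6, 197.5]), array([273.6, 185.4])] [np.int32(23), np.int32(33)]
side [array([291.5, 257.6]), array([352.1, 246.6])] [np.int32(51), np.int32(57)]
far (array([ 642.63081808, -188.32542928,   44.94734263]), [np.float64(0.6595948382516479), np.float64(0.6595948382516393)])
near (array([ 474.99376923, -151.91629431,   46.19712626]), [np.float64(0.7583619124070365), np.float64(0.7583619124070573)])
34.875 [ 530.7 -161.7  285.5] [-3.14   0.015  2.932] [ 1.1 -0.  -1. ]
pos [ 530.75 -161.72  285.54] rot [-3.1401  0.0148  2.9317]
rotvec units(/8deg) [-0.01   0.106 -0.002]
shift in now-frame /60 [ 0.886  5.541 -0.262]  in target-frame [ 0.888  5.542 -0.241]
```

View pics/b23.png

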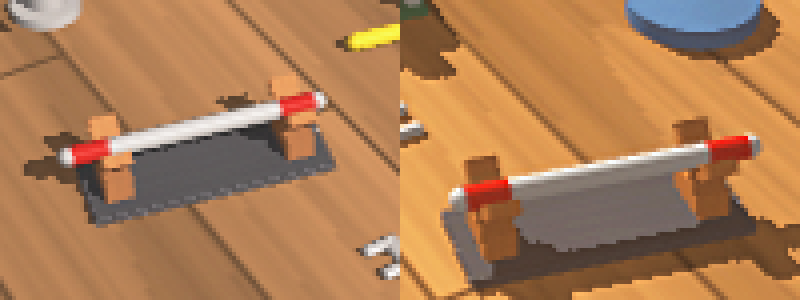

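The bar is back in both notches at its starting pixels. Next I'll check the eye's final angle from above.

Request:
carry_out(xyz=[[0.12, 0.7, -0.05], [0.12, 0.8, -0.1], [0.12, 0.8, -0.1], [0.13, 0.8, -0.1], [0.13, 0.8, -0.1], [0.13, 0.8, -0.1], [0.13, 0.8, -0.1], [0, 0, 0]], dr=[[0, 0.1, 0], [0, 0, 0], [0, 0, 0], [0, 0, 0], [0, 0, 0], [0, 0, 0], [0, 0, 0], [0, 0, 0]])

```text
time: 35.88
tool_pos: [547.8, 174.9, 323.8]
tcp_rot: [-3.139, 0.002, 2.936]
contact_force: [-0.6, -0.6, 0.8]
grip_width: 55.3
```

Request:
carry_out(xyz=[[0, 0, 0], [0, 0, 0]], dr=[[0, 0, 0], [0, 0, 0]])

```text
time: 36.12
tool_pos: [548.3, 170.6, 324.4]
tcp_rot: [-3.139, 0.002, 2.93]
contact_force: [0.1, 0.3, -0.2]
grip_width: 55.2
```

```bash
python3 - <<'E'
from plant import capture,get_obs
from h import *
c=capture("wrist");pickle.dump(c,open("pics/wrist30.pkl","wb"));s=capture("scene");cv2.imwrite("pics/scene30.png",s["image"])
u=proj(c,(511,189,106));x0,y0=int(u[0])-28,int(u[1])-25;print(u,x0,y0)
cv2.imwrite("pics/e30.png",cv2.resize(c["image"][y0:y0+50,x0:x0+56],None,fx=12,fy=12,interpolation=cv2.INTER_CUBIC))
print(get_obs()["time"],get_obs()["tool_pos"])
E
```

```text
[293.75122811 154.74469445] 265 129
36.225 [548.41252742 170.67934193 324.72773447]
```

View pics/e30.png

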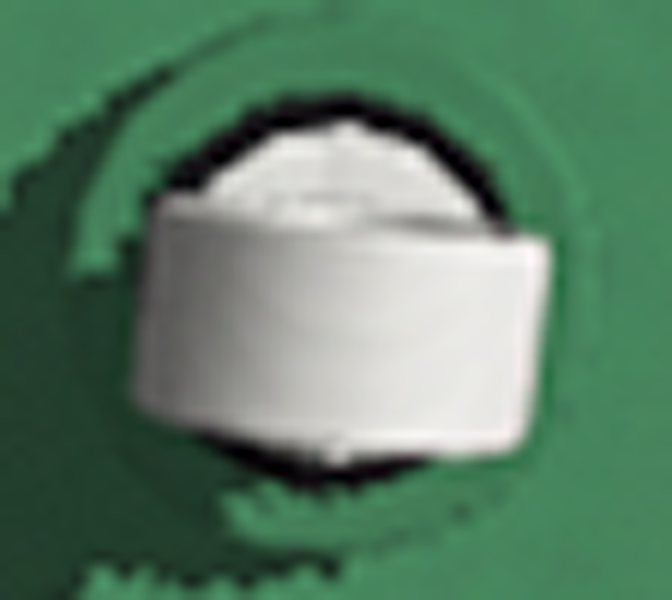

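View pics/scene30.png

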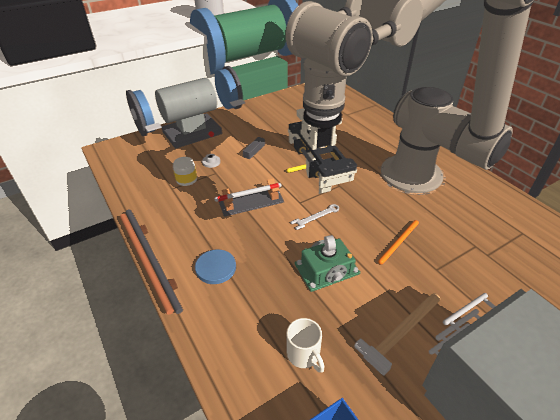

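```bash
python3 - <<'E'
from h import *
c=load("wrist30")
P=[onz(c,(265+(x-5.5)/12,129+(y-5.5)/12),106) for x,y in [(155,195),(550,240),(525,450),(135,405)]]
print(np.mean(P,0).round(1))
for a,b in [(0,3),(1,2),(0,1),(3,2)]:
    d=P[b]-P[a];print(np.linalg.norm(d).round(1),np.degrees(np.arctan2(d[1],d[0])).round(1))
E
```

```text
[511.6 188.  106. ]
19.8 -18.0
19.9 -17.7
37.5 71.5
37.7 71.3
```

```bash
python3 - <<'E'
from h import *
for t in ("9","10","13","14"):
    S=load("scene"+t);D=load("side"+t)
    tip=[]
    for n,c,(x0,y0,x1,y1) in [("s",S,(312,230,345,255)),("d",D,(248,170,265,190))]:
        h=cv2.cvtColor(c["image"],cv2.COLOR_BGR2HSV);m=cv2.inRange(h,(0,150,60),(8,255,255))|cv2.inRange(h,(170,150,60),(180,255,255))
        ys,xs=np.where(m[y0:y1,x0:x1]);tip.append((xs.mean()+x0,ys.mean()+y0))
    P=tri([S,D],tip);q=P[0]-[511.2,188.8,106]
    print(t,np.round(tip,1),P[0].round(1),np.round(P[1],1),"dist",np.hypot(*q[:2]).round(1),"ang",np.degrees(np.arctan2(q[1],q[0])).round(1))
c=load("scene13");d=load("side13")
f=lambda im,x0,y0,w,h,s:cv2.resize(im[y0:y0+h,x0:x0+w],None,fx=s,fy=s,interpolation=cv2.INTER_NEAREST)
cv2.imwrite("pics/cmp.png",np.vstack([np.hstack([f(load("side"+t)["image"],235,165,35,35,5) for t in ("10","13","14","15")]),np.hstack([f(load("scene"+t)["image"],315,225,35,35,5) for t in ("10","13","14","15")])]))
E
```

```text
9 [[323.7 243. ]
 [255.2 180.8]] [526.5 180.9 106.2] [1.4 1.4] dist 17.2 ang -27.4
10 [[323.3 242.4]
 [254.5 181.1]] [524.7 179.  106.3] [0.1 0.1] dist 16.7 ang -36.1
13 [[322.9 241.1]
 [253.6 181.8]] [521.5 175.2 106.2] [1.3 1.3] dist 17.1 ang -52.9
14 [[322.9 242. ]
 [254.4 181.2]] [524.5 177.7 106.6] [0.4 0.4] dist 17.3 ang -39.9
```

View pics/cmp.png

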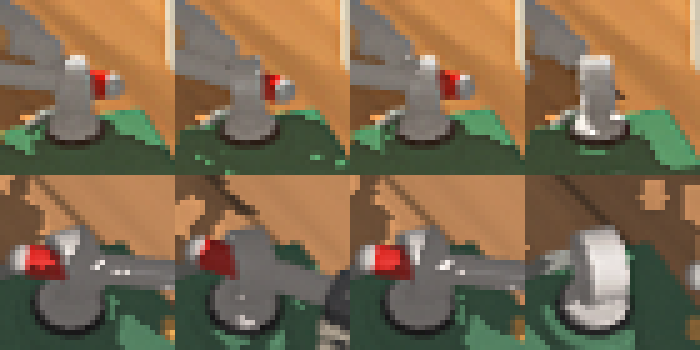

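```bash
python3 - <<'E'
from h import *
f=lambda im,x0,y0,w,h,s:cv2.resize(im[y0:y0+h,x0:x0+w],None,fx=s,fy=s,interpolation=cv2.INTER_NEAREST)
def g(c,x0,y0):
    a=f(c["image"],x0,y0,24,26,11).astype(float)
    return np.clip(255*(a/255)**.6,0,255).astype(np.uint8)
cv2.imwrite("pics/cmp2.png",np.vstack([np.hstack([g(load("side"+t),238,172) for t in ("10","13","15")]),np.hstack([g(load("scene"+t),318,232) for t in ("10","13","15")])]))
E
```

```text
(no output)
```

View pics/cmp2.png

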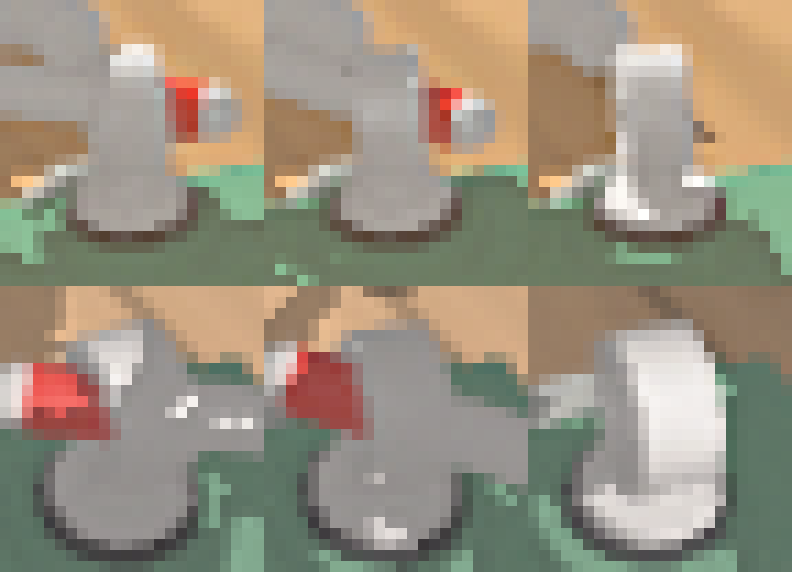

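```bash
python3 - <<'E'
from h import *
import os
ts=[t for t in ("8","9","10","12","13","14","15")]
for r in (177,183,184,185,186,187):
    print(r)
    for t in ts: print("  ",t,[tuple(int(v) for v in load("side"+t)["image"][r,x])[0:3:2] for x in range(245,256)])
E
```

```text
177
   8 [(177, 190), (240, 254), (239, 248), (219, 229), (199, 211), (189, 201), (185, 191), (163, 182), (93, 186), (62, 186), (60, 182)]
   9 [(196, 212), (236, 249), (231, 241), (217, 227), (205, 215), (198, 207), (200, 204), (150, 190), (78, 186), (65, 180), (66, 173)]
   10 [(106, 118), (103, 115), (98, 109), (206, 213), (217, 223), (210, 215), (223, 220), (121, 198), (61, 186), (69, 180), (66, 173)]
   12 [(109, 121), (108, 119), (107, 116), (108, 113), (107, 111), (111, 113), (219, 217), (126, 205), (62, 190), (70, 182), (65, 175)]
   13 [(105, 117), (110, 121), (108, 117), (110, 115), (110, 114), (111, 113), (113, 107), (80, 184), (67, 193), (69, 183), (66, 175)]
   14 [(104, 117), (102, 114), (103, 111), (120, 127), (205, 212), (217, 223), (226, 223), (121, 198), (60, 188), (69, 181), (65, 173)]
   15 [(133, 146), (202, 215), (213, 225), (213, 220), (211, 218), (212, 218), (226, 222), (118, 195), (59, 186), (64, 179), (66, 174)]
183
   8 [(111, 122), (113, 123), (92, 122), (38, 129), (71, 126), (108, 122), (110, 123), (108, 121), (108, 120), (113, 114), (91, 172)]
   9 [(105
[... 3895 characters left out ...]
(74, 189), (88, 181)]
   10 [(127, 133), (103, 113), (100, 114), (103, 117), (103, 117), (105, 117), (104, 117), (106, 114), (78, 143), (66, 180), (90, 183)]
   12 [(127, 132), (132, 142), (111, 124), (103, 118), (104, 119), (107, 120), (106, 119), (107, 114), (79, 141), (64, 179), (90, 183)]
   13 [(129, 135), (105, 115), (103, 117), (107, 118), (105, 119), (106, 120), (108, 120), (109, 115), (81, 142), (67, 180), (90, 185)]
   14 [(129, 134), (102, 111), (102, 116), (104, 118), (103, 118), (105, 118), (104, 116), (106, 114), (79, 141), (66, 180), (89, 182)]
   15 [(118, 124), (172, 184), (118, 131), (97, 111), (101, 116), (103, 116), (97, 110), (144, 153), (129, 188), (84, 185), (87, 177)]
```

```bash
python3 - <<'E'
from plant import capture
from h import *
for n in("side","scene"):
    c=capture(n);pickle.dump(c,open(f"pics/{n}31.pkl","wb"))
E_=np.array([511.4,188.4,106])
def ext(c,th,rows):
    a=np.radians(th);ex=np.array([np.cos(a),np.sin(a),0]);ey=np.array([-np.sin(a),np.cos(a),0]);ez=np.array([0,0,1.])
    pts=[]
    for x in np.linspace(-10,10,41):
        rr=[19] if abs(x)<10 else np.linspace(11,19,9)
        for r in rr:
            for t in np.linspace(0,2*np.pi,361): pts.append(proj(c,E_+x*ex+r*(np.cos(t)*ey+np.sin(t)*ez)))
    p=np.array(pts);out=[]
    for r in rows:
        q=p[np.abs(p[:,1]-r)<.5];out+= [round(q[:,0].min(),2),round(q[:,0].max(),2)] if len(q) else [None]*2
    return out
D=load("side31");S=load("scene31")
print("side rows 178,180,183,185 (L,R)")
for th in (21,10,0,-5,-10,-15,-18.5,-22,-25,-28,-32,-36,-42): print(th,ext(D,th,(178,180,183,185)),"| scene 238,241,245",ext(S,th,(238,241,245)))
E
```

```text
side rows 178,180,183,185 (L,R)
21 [np.float64(243.23), np.float64(255.07), np.float64(243.04), np.float64(255.76), np.float64(243.55), np.float64(255.88), np.float64(244.51), np.float64(255.11)] | scene 238,241,245 [np.float64(323.37), np.float64(336.04), np.float64(321.3), np.float64(337.74), np.float64(321.83), np.float64(337.78)]
10 [np.float64(243.58), np.float64(254.54), np.float64(243.55), np.float64(255.18), np.float64(244.13), np.float64(255.44), np.float64(244.98), np.float64(255.09)] | scene 238,241,245 [np.float64(322.7), np.float64(335.6), np.float64(321.55), np.float64(337.2), np.float64(322.41), np.float64(337.76)]
0 [np.float64(244.18), np.float64(253.94), np.float64(244.22), np.float64(254.5), np.float64(244.79), np.float64(254.81), np.float64(245.48), np.float64(254.7)] | scene 238,241,245 [np.float64(322.39), np.float64(335.11), np.float64(322.08), np.float64(336.58), np.float64(323.04), np.float64(337.29)]
-5 [np.float64(244.55), np.float64(253.66), np.float64(244.62), np.float64(254.12), np.float64(245.13), np.float64(254.44), np.float64(245.72), np.float64(254.3
[... 2190 characters left out ...]
4(334.19), np.float64(324.97), np.float64(334.39), np.float64(325.02), np.float64(334.41)]
-36 [np.float64(245.34), np.float64(253.67), np.float64(245.15), np.float64(253.7), np.float64(245.1), np.float64(253.55), np.float64(245.23), np.float64(253.28)] | scene 238,241,245 [np.float64(325.54), np.float64(334.14), np.float64(325.36), np.float64(334.14), np.float64(325.22), np.float64(333.99)]
-42 [np.float64(245.02), np.float64(254.18), np.float64(244.69), np.float64(254.21), np.float64(244.59), np.float64(253.95), np.float64(244.76), np.float64(253.52)] | scene 238,241,245 [np.float64(326.06), np.float64(334.17), np.float64(325.69), np.float64(333.83), np.float64(325.23), np.float64(333.36)]
```

Request:
carry_out(xyz=[[-0.157, -0.915, 0.1], [-0.157, -0.915, 0.3], [-0.157, -0.915, 0.3], [-0.157, -0.915, 0.3], [-0.157, -0.915, 0.3], [-0.157, -0.915, 0.3], [0, 0, 0.7], [0, 0, 0.5]], dr=[[0, 0, 0], [0, 0, 0], [0, 0, 0], [0, 0, 0], [0, 0, 0], [0, 0, 0], [0, 0, 0], [0, 0, 0]])

```text
time: 37.33
tool_pos: [534.6, -163.8, 156.2]
tcp_rot: [-3.14, 0.002, 2.929]
contact_force: [0.1, -0.9, 0.3]
grip_width: 55.1
```

```bash
python3 plan.py 535.2 -163.3 47.8 3.1416 0 2.932
```

```text
pos [ 534.58 -163.83  156.24] rot [-3.1398e+00  2.4000e-03  2.9290e+00]
rotvec units(/8deg) [-0.013  0.017 -0.022]
shift in now-frame /60 [-0.004  0.014  1.807]  in target-frame [-0.008  0.011  1.807]
```

Request:
carry_out(xyz=[[0, 0.01, 0.8], [0, 0, 0.6], [0, 0, 0.3], [0, 0, 0]], dr=[[0, 0, -0.02], [0, 0, 0], [0, 0, 0], [0, 0, 0]])

```text
time: 37.83
tool_pos: [534.9, -162.3, 54.6]
tcp_rot: [-3.14, 0.001, 2.934]
contact_force: [0.3, -0.1, 0.2]
grip_width: 55.2
```

Request:
carry_out(xyz=[[0, -0.015, 0.1], [0, 0, 0]], dr=[[0, 0, 0], [0, 0, 0]])

```text
time: 38.08
tool_pos: [535.9, -163.4, 50.4]
tcp_rot: [-3.139, 0.004, 2.934]
contact_force: [-0.5, -0.8, 0.3]
grip_width: 55.1
```

Request:
carry_out(xyz=[[0, 0, 0], [0, 0, 0], [0, 0, 0], [0, 0, 0]], dr=[[0, 0, 0], [0, 0, 0], [0, 0, 0], [0, 0, 0]], gripper=-1)

```text
time: 38.58
tool_pos: [535.8, -163.1, 49.9]
tcp_rot: [-3.139, 0.004, 2.935]
contact_force: [0.3, -0.2, 0.3]
grip_width: 19.8
```

Request:
carry_out(xyz=[[0, 0, 0], [0, 0, 0], [0, 0, -0.3], [0, 0, -0.8], [0, 0, -0.9], [0, 0, -0.2]], dr=[[0, 0, 0], [0, 0, 0], [0, 0, 0], [0, 0, 0], [0, 0, 0], [0, 0, 0]])

```text
time: 39.33
tool_pos: [536.6, -163.0, 185.0]
tcp_rot: [-3.139, 0.009, 2.935]
contact_force: [0.6, -0.5, -3.4]
grip_width: 14.6
```

```bash
python3 plan.py 354.9 240.9 175 3.1416 0.02 2.819
```

```text
pos [ 536.61 -163.02  184.98] rot [-3.1386  0.009   2.9347]
rotvec units(/8deg) [-0.009 -0.077  0.829]
shift in now-frame /60 [4.348 5.967 0.109]  in target-frame [5.009 5.425 0.066]
```

Request:
carry_out(xyz=[[0, 0, 0], [0.4, 0.45, 0], [0.64, 0.7, 0], [0.64, 0.7, 0], [0.64, 0.7, 0], [0.64, 0.7, 0], [0.64, 0.7, 0], [0.64, 0.7, 0]], dr=[[0, -0.1, 0.83], [0, 0, 0], [0, 0, 0], [0, 0, 0], [0, 0, 0], [0, 0, 0], [0, 0, 0], [0, 0, 0]])

```text
time: 40.33
tool_pos: [380.7, 184.0, 175.9]
tcp_rot: [-3.14, 0.015, 2.818]
contact_force: [0.2, 0.3, -2.8]
grip_width: 14.8
```

Request:
carry_out(xyz=[[0.5, 0.55, 0], [0.26, 0.2, 0.3], [0, 0, 0.3], [0, 0, 0.3], [0, 0, 0.1], [0, 0, 0]], dr=[[0, 0, 0], [0, 0, 0], [0, 0, 0], [0, 0, 0], [0, 0, 0], [0, 0, 0]])

```text
time: 41.08
tool_pos: [354.2, 239.1, 115.6]
tcp_rot: [-3.139, 0.016, 2.818]
contact_force: [0.2, 0.4, -3.5]
grip_width: 14.7
```

```bash
python3 plan.py 354.9 240.9 111 3.1416 0.02 2.819
```

```text
pos [354.18 239.09 115.61] rot [-3.1394  0.0161  2.8185]
rotvec units(/8deg) [-0.015 -0.028 -0.004]
shift in now-frame /60 [-0.001  0.033  0.077]  in target-frame [-0.     0.032  0.077]
```

Request:
carry_out(xyz=[[0, 0.03, 0.077], [-0.25, 0, 0], [0, 0, 0]], dr=[[0, -0.03, 0], [0, 0, 0], [0, 0, 0]])

```text
time: 41.45
tool_pos: [371.3, 236.1, 112.4]
tcp_rot: [3.141, 0.023, 2.818]
contact_force: [-0.2, -1.0, -3.2]
grip_width: 14.9
```

```bash
python3 look.py 40; python3 plan.py 370.0 236 111 3.1416 0.02 2.819 | tail -1; python3 - <<'E'
from h import *
from plant import get_obs
o=get_obs();p=o["tool_pos"];a=o["tcp_rot"][2]+np.pi;n=np.array([-np.sin(a),np.cos(a)]);d=np.array([np.cos(a),np.sin(a)])
e=np.array([511.4,188.5])-p[:2];print("lat",n@e,"dist",d@e)
E
```

```text
41.55 [369.9 236.  112.1] [-3.141  0.022  2.818] [-0.8  0.1 -3.1] [ 0.04  0.12 -0.05]
shift in now-frame /60 [-0.001 -0.     0.018]  in target-frame [-0.001 -0.     0.018]
lat -0.060704251376384966 dist 149.25729009699108
```

View pics/c40.png

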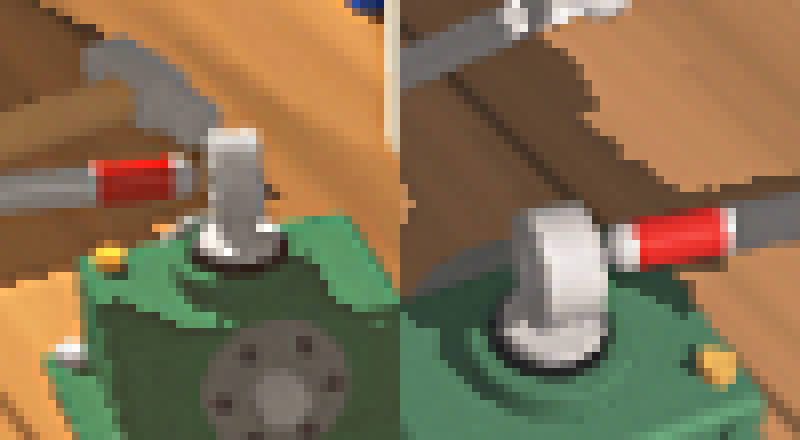

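Request:
carry_out(xyz=[[-0.12, 0, 0], [-0.17, 0, 0], [-0.18, 0, 0], [-0.18, 0, 0], [-0.17, 0, 0], [0, 0, 0]], dr=[[0, 0, 0], [0, 0, 0], [0, 0, 0], [0, 0, 0], [0, 0, 0], [0, 0, 0]])

```text
time: 42.3
tool_pos: [417.0, 220.3, 113.0]
tcp_rot: [-3.141, 0.022, 2.818]
contact_force: [0.5, 0.2, -3.7]
grip_width: 15.2
```

```bash
sed -i 's/511.2,188.8,109/511.4,188.5,109/; s/range(4)/range(3)/; s/i<3/i<2/' tq.py; python3 tq.py
```

```text
t 42.4 p [416.  220.5 112.9] rot [-3.1404  0.0212  2.8183] phi_yaw 341.47 phi_pos -18.53 R 100.7
T [-0.02  0.04 -0.02] mean -0.001 F [-0.1  0.1 -3.3] M [0.032 0.092 0.005]
```

Request:
carry_out(xyz=[[-0.004, 0.117, 0], [-0.004, 0.117, 0], [-0.004, 0.117, 0], [0, 0, 0]], dr=[[0, 0, 0.5], [0, 0, 0.5], [0, 0, 0.5], [0, 0, 0]])

```text
time: 42.9
tool_pos: [424.6, 240.2, 113.0]
tcp_rot: [3.138, 0.021, 2.611]
contact_force: [-0.3, 0.1, -3.9]
grip_width: 14.7
```

```bash
python3 tq.py
```

```text
t 43.0 p [424.4 239.7 112.9] rot [3.1384 0.0212 2.611 ] phi_yaw 329.6 phi_pos -30.5 R 100.9
T [0.05 0.02 0.02] mean 0.029 F [-0.3  0.2 -3.4] M [0.011 0.08  0.03 ]
```

Request:
carry_out(xyz=[[-0.003, 0.088, 0], [-0.003, 0.088, 0], [0, 0, 0]], dr=[[0, 0, 0.375], [0, 0, 0.375], [0, 0, 0]])

```text
time: 43.38
tool_pos: [430.7, 248.5, 113.1]
tcp_rot: [3.136, 0.021, 2.506]
contact_force: [0.5, 0.9, -2.1]
grip_width: 15.0
```

```bash
python3 tq.py; python3 look.py 41
```

```text
t 43.475 p [430.6 248.3 113. ] rot [3.1359 0.021  2.5061] phi_yaw 323.59 phi_pos -36.51 R 100.5
T [0.02 0.09 0.03] mean 0.046 F [ 0.5  0.6 -3.1] M [ 0.099 -0.015  0.118]
43.575 [430.7 248.4 113.1] [3.136 0.021 2.505] [-0.2  0.3 -2.3] [0.16 0.02 0.1 ]
```

View pics/c41.png

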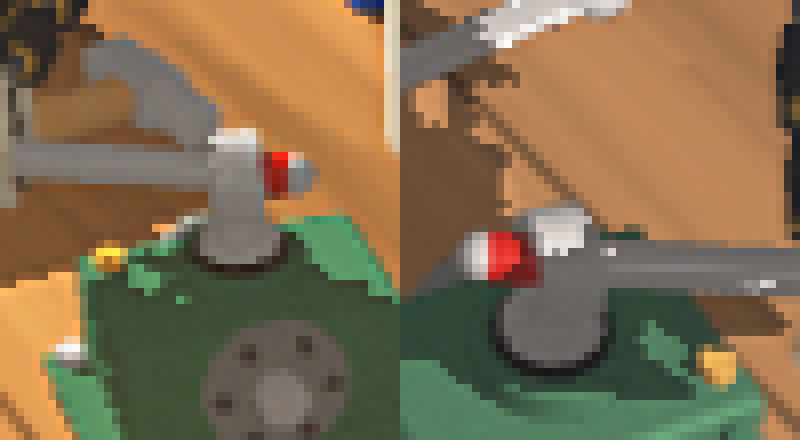

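Request:
carry_out(xyz=[[-0.003, 0.088, 0], [-0.003, 0.088, 0], [0, 0, 0]], dr=[[0, 0, 0.375], [0, 0, 0.375], [0, 0, 0]])

```text
time: 43.95
tool_pos: [437.8, 256.7, 113.2]
tcp_rot: [3.133, 0.021, 2.401]
contact_force: [1.4, 0.4, -4.5]
grip_width: 15.2
```

```bash
python3 tq.py
```

```text
t 44.05 p [437.5 256.5 113.2] rot [3.1335 0.0205 2.4012] phi_yaw 317.58 phi_pos -42.63 R 100.4
T [ 0.01  0.01 -0.01] mean 0.001 F [ 1.3  0.7 -3.6] M [ 0.136 -0.119  0.136]
```

Request:
carry_out(xyz=[[-0.002, 0.058, 0], [-0.001, 0.03, 0], [0, 0, 0]], dr=[[0, 0, 0.25], [0, 0, 0.125], [0, 0, 0]])

```text
time: 44.42
tool_pos: [441.3, 260.3, 113.2]
tcp_rot: [3.133, 0.02, 2.348]
contact_force: [1.6, 1.2, -3.6]
grip_width: 15.2
```

```bash
python3 tq.py
```

```text
t 44.525 p [441.3 260.2 113.2] rot [3.1326 0.0199 2.3481] phi_yaw 314.54 phi_pos -45.66 R 100.3
T [0.05 0.25 0.03] mean 0.112 F [ 1.4  0.7 -3.5] M [ 0.181 -0.141  0.262]
```

Request:
carry_out(xyz=[[-0.001, 0.029, 0], [-0.001, 0.029, 0], [0, 0, 0]], dr=[[0, 0, 0.125], [0, 0, 0.125], [0, 0, 0]])

```text
time: 44.9
tool_pos: [443.9, 262.7, 113.2]
tcp_rot: [3.132, 0.019, 2.312]
contact_force: [0.7, 0.9, -3.6]
grip_width: 14.8
```

```bash
python3 tq.py
```

```text
t 45.0 p [443.8 262.7 113.2] rot [3.1321 0.0194 2.3126] phi_yaw 312.5 phi_pos -47.67 R 100.3
T [0.14 0.16 0.21] mean 0.169 F [ 0.8  0.2 -3.9] M [ 0.068 -0.06   0.247]
```

Request:
carry_out(xyz=[[-0.001, 0.029, 0], [-0.001, 0.029, 0], [0, 0, 0]], dr=[[0, 0, 0.125], [0, 0, 0.125], [0, 0, 0]])

```text
time: 45.38
tool_pos: [446.4, 264.9, 113.1]
tcp_rot: [3.132, 0.019, 2.277]
contact_force: [-0.6, -0.2, -3.6]
grip_width: 15.3
```

```bash
python3 tq.py
```

```text
t 45.475 p [446.4 264.9 113.2] rot [3.1316 0.0189 2.2776] phi_yaw 310.49 phi_pos -49.59 R 100.3
T [0.35 0.25 0.3 ] mean 0.302 F [-0.4  0.1 -3.5] M [0.041 0.2   0.275]
```

Request:
carry_out(xyz=[[-0.001, 0.029, 0], [-0.001, 0.029, 0], [0, 0, 0]], dr=[[0, 0, 0.125], [0, 0, 0.125], [0, 0, 0]])

```text
time: 45.85
tool_pos: [449.1, 267.1, 113.2]
tcp_rot: [3.131, 0.018, 2.242]
contact_force: [-3.0, -0.2, -3.5]
grip_width: 15.1
```

```bash
python3 tq.py
```

```text
t 45.95 p [449.1 267.1 113.2] rot [3.131  0.0185 2.2426] phi_yaw 308.49 phi_pos -51.59 R 100.3
T [0.55 0.48 0.53] mean 0.523 F [-2.9  0.1 -3.6] M [0.098 0.47  0.3  ]
```

Request:
carry_out(xyz=[[-0.001, 0.029, 0], [-0.001, 0.029, 0], [0, 0, 0]], dr=[[0, 0, 0.125], [0, 0, 0.125], [0, 0, 0]])

```text
time: 46.32
tool_pos: [451.9, 269.2, 113.2]
tcp_rot: [3.13, 0.018, 2.207]
contact_force: [-4.2, 1.6, -3.9]
grip_width: 15.0
```

```bash
python3 tq.py; python3 look.py 42; python3 - <<'E'
from h import *
for r in (183,184,185):
    for t in ("13","14","15","41","42"): print(r,t,[tuple(int(v) for v in load("side"+t)["image"][r,x])[0:3:2] for x in range(249,256)])
E
```

```text
t 46.425 p [451.9 269.2 113.3] rot [3.1303 0.018  2.2077] phi_yaw 306.49 phi_pos -53.58 R 100.2
T [0.52 0.49 0.63] mean 0.544 F [-4.2  1.3 -4.1] M [0.16  0.772 0.284]
46.525 [451.9 269.2 113.3] [3.13  0.018 2.208] [-3.7  0.9 -3.5] [0.27 0.8  0.33]
183 13 [(122, 134), (124, 135), (127, 131), (80, 131), (27, 133), (25, 129), (106, 121)]
183 14 [(118, 131), (119, 132), (120, 130), (126, 126), (53, 128), (16, 129), (16, 133)]
183 15 [(115, 129), (119, 132), (121, 131), (122, 124), (55, 84), (64, 179), (75, 202)]
183 41 [(116, 130), (120, 132), (121, 132), (125, 125), (53, 129), (15, 127), (31, 130)]
183 42 [(120, 133), (122, 133), (123, 130), (100, 127), (38, 133), (25, 131), (106, 123)]
184 13 [(110, 123), (112, 123), (118, 125), (80, 126), (30, 131), (29, 133), (103, 121)]
184 14 [(110, 123), (110, 125), (112, 125), (119, 122), (54, 122), (26, 122), (33, 145)]
184 15 [(109, 123), (110, 125), (111, 125), (117, 120), (58, 105), (36, 92), (67, 182)]
184 41 [(110, 125), (110, 125), (112, 126), (118, 121), (59, 111), (30, 110), (41, 159)]
184 42 [(111, 124), (112, 125), (115, 125), (98, 123), (41, 137), (14, 133), (101, 124)]
185 13 [(110, 124), (110, 125), (114, 124), (109, 131), (70, 175), (42, 172), (88, 150)]
185 14 [(109, 124), (109, 125), (110, 125), (119, 121), (82, 191), (75, 212), (78, 211)]
185 15 [(108, 122), (108, 124), (109, 123), (116, 119), (79, 190), (70, 209), (73, 203)]
185 41 [(109, 123), (110, 126), (111, 125), (119, 120), (80, 193), (74, 212), (76, 210)]
185 42 [(110, 123), (110, 125), (112, 123), (108, 132), (80, 195), (59, 193), (74, 188)]
```

Request:
carry_out(xyz=[[-0.001, 0.029, 0], [-0.001, 0.029, 0], [0, 0, 0]], dr=[[0, 0, 0.125], [0, 0, 0.125], [0, 0, 0]])

```text
time: 46.9
tool_pos: [454.7, 271.2, 113.3]
tcp_rot: [3.13, 0.017, 2.172]
contact_force: [-4.9, 2.1, -3.8]
grip_width: 14.6
```

```bash
python3 tq.py
```

```text
t 47.0 p [454.7 271.2 113.3] rot [3.13   0.0175 2.1723] phi_yaw 304.46 phi_pos -55.53 R 100.3
T [0.55 0.62 0.66] mean 0.607 F [-5.2  2.4 -3.9] M [0.307 0.987 0.314]
```

Request:
carry_out(xyz=[[-0.001, 0.029, 0], [0, 0, 0]], dr=[[0, 0, 0.125], [0, 0, 0]])

```text
time: 47.25
tool_pos: [456.0, 272.1, 113.2]
tcp_rot: [3.13, 0.017, 2.155]
contact_force: [-5.9, 1.2, -3.2]
grip_width: 15.3
```

```bash
python3 tq.py
```

```text
t 47.35 p [456.1 272.1 113.3] rot [3.1298 0.0173 2.1548] phi_yaw 303.46 phi_pos -56.48 R 100.2
T [0.72 0.8  0.66] mean 0.73 F [-5.7  1.5 -3.9] M [0.261 0.992 0.335]
```

Request:
carry_out(xyz=[[-0.001, 0.029, 0], [-0.001, 0.029, 0], [0, 0, 0]], dr=[[0, 0, 0.125], [0, 0, 0.125], [0, 0, 0]])

```text
time: 47.72
tool_pos: [458.8, 273.8, 113.2]
tcp_rot: [3.13, 0.017, 2.12]
contact_force: [-5.9, 0.9, -3.7]
grip_width: 14.9
```

```bash
python3 tq.py
```

```text
t 47.825 p [458.8 273.8 113.2] rot [3.13   0.0167 2.12  ] phi_yaw 301.47 phi_pos -58.3 R 100.2
T [0.83 0.83 0.82] mean 0.823 F [-5.9  1.1 -3.7] M [0.218 1.109 0.372]
```

Hold once more, one degree further, for about a second.

Request:
carry_out(xyz=[[-0.001, 0.025, 0], [0, 0, 0], [0, 0, 0], [0, 0, 0], [0, 0, 0], [0, 0, 0], [0, 0, 0], [0, 0, 0]], dr=[[0, 0, 0.11], [0, 0, 0], [0, 0, 0], [0, 0, 0], [0, 0, 0], [0, 0, 0], [0, 0, 0], [0, 0, 0]])

```text
time: 48.82
tool_pos: [459.9, 274.5, 113.2]
tcp_rot: [3.13, 0.016, 2.105]
contact_force: [-6.5, 1.0, -3.8]
grip_width: 15.0
```

```bash
python3 tq.py;python3 look.py 43
```

```text
t 48.925 p [459.9 274.5 113.2] rot [3.13   0.0165 2.1048] phi_yaw 300.59 phi_pos -59.08 R 100.2
T [0.91 0.95 0.87] mean 0.91 F [-6.7  1.1 -3.8] M [0.213 1.172 0.387]
49.025 [459.9 274.5 113.2] [3.13  0.016 2.105] [-6.2  1.  -3.8] [0.24 1.19 0.43]
```

Request:
carry_out(xyz=[[-0.002, -0.058, 0], [-0.002, -0.058, 0], [-0.002, -0.058, 0], [0, 0, 0]], dr=[[0, 0, -0.25], [0, 0, -0.25], [0, 0, -0.25], [0, 0, 0]])

```text
time: 49.52
tool_pos: [452.1, 269.1, 113.5]
tcp_rot: [3.129, 0.018, 2.209]
contact_force: [-4.0, 3.8, -4.4]
grip_width: 15.0
```

```bash
python3 tq.py;python3 look.py 44
```

```text
t 49.625 p [452.2 269.1 113.5] rot [3.1292 0.0176 2.2088] phi_yaw 306.56 phi_pos -53.69 R 100.1
T [0.35 0.41 0.41] mean 0.388 F [-4.5  3.4 -4.2] M [0.61  0.896 0.232]
49.725 [452.2 269.2 113.5] [3.129 0.018 2.209] [-4.6  4.  -4.6] [0.62 0.88 0.24]
```

Request:
carry_out(xyz=[[-0.002, -0.058, 0], [-0.002, -0.058, 0], [0, 0, 0]], dr=[[0, 0, -0.25], [0, 0, -0.25], [0, 0, 0]])

```text
time: 50.1
tool_pos: [447.1, 264.9, 113.6]
tcp_rot: [3.129, 0.019, 2.279]
contact_force: [-4.2, 4.0, -4.1]
grip_width: 15.1
```

```bash
python3 tq.py;python3 look.py 45;python3 - <<'E'
from h import *
for r in (183,184,185):
    for t in ("43","44","45","14"): print(r,t,[tuple(int(v) for v in load("side"+t)["image"][r,x])[0:3:2] for x in range(250,256)])
E
```

```text
t 50.2 p [447.2 265.  113.6] rot [3.1292 0.0186 2.2784] phi_yaw 310.54 phi_pos -49.97 R 99.9
T [0.25 0.02 0.23] mean 0.167 F [-3.8  4.4 -3.8] M [0.767 0.76  0.162]
50.3 [447.2 265.  113.6] [3.129 0.019 2.278] [-4.7  3.9 -3.8] [0.8  0.74 0.14]
183 43 [(124, 135), (126, 131), (79, 129), (24, 133), (75, 127), (115, 123)]
183 44 [(120, 132), (124, 131), (100, 126), (38, 131), (25, 131), (106, 123)]
183 45 [(121, 132), (122, 131), (106, 128), (40, 132), (11, 134), (76, 125)]
183 14 [(119, 132), (120, 130), (126, 126), (53, 128), (16, 129), (16, 133)]
184 43 [(112, 123), (119, 125), (79, 127), (29, 132), (48, 128), (107, 121)]
184 44 [(112, 124), (115, 126), (96, 122), (41, 133), (15, 132), (101, 122)]
184 45 [(112, 124), (112, 125), (120, 119), (52, 131), (19, 137), (75, 126)]
184 14 [(110, 125), (112, 125), (119, 122), (54, 122), (26, 122), (33, 145)]
185 43 [(111, 125), (116, 123), (101, 150), (64, 179), (60, 170), (94, 150)]
185 44 [(109, 124), (114, 125), (110, 134), (81, 195), (61, 196), (61, 171)]
185 45 [(110, 126), (112, 125), (117, 117), (82, 191), (73, 213), (79, 193)]
185 14 [(109, 125), (110, 125), (119, 121), (82, 191), (75, 212), (78, 211)]
```

Request:
carry_out(xyz=[[-0.003, -0.087, 0], [-0.003, -0.087, 0], [-0.003, -0.087, 0], [-0.003, -0.087, 0], [0, 0, 0]], dr=[[0, 0, -0.375], [0, 0, -0.375], [0, 0, -0.375], [0, 0, -0.375], [0, 0, 0]])

```text
time: 50.92
tool_pos: [434.0, 248.9, 113.7]
tcp_rot: [3.133, 0.023, 2.487]
contact_force: [0.4, -0.5, -3.2]
grip_width: 14.8
```

```bash
python3 tq.py;python3 look.py 46
```

```text
t 51.025 p [433.8 249.1 113.6] rot [3.1333 0.0224 2.4872] phi_yaw 322.51 phi_pos -37.97 R 98.4
T [ 0.11 -0.04  0.05] mean 0.037 F [ 0.9 -0.1 -3.5] M [0.066 0.    0.084]
51.125 [433.4 249.1 113.4] [3.134 0.022 2.488] [ 0.8  0.6 -3.3] [0.11 0.03 0.08]
```

View pics/c46.png

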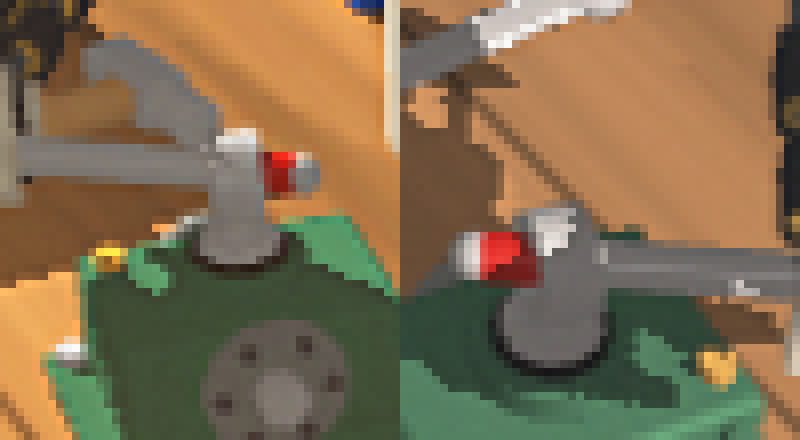

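Request:
carry_out(xyz=[[-0.004, -0.115, 0], [-0.004, -0.115, 0], [-0.002, -0.058, 0], [0.12, 0, 0], [0.25, 0, 0], [0.3, 0, 0], [0.35, 0, 0], [0.3, 0, 0]], dr=[[0, 0, -0.5], [0, 0, -0.5], [0, 0, -0.25], [0, 0, 0], [0, 0, 0], [0, 0, 0], [0, 0, 0], [0, 0, 0]])

```text
time: 52.12
tool_pos: [351.5, 271.4, 111.3]
tcp_rot: [3.139, 0.021, 2.664]
contact_force: [0.4, -0.2, -3.2]
grip_width: 15.2
```

```bash
python3 tq.py;python3 look.py 47
```

```text
t 52.225 p [350.8 271.5 111.3] rot [3.14   0.0207 2.6657] phi_yaw 332.73 phi_pos -27.33 R 180.7
T [-0.01  0.15 -0.05] mean 0.029 F [-0.5  0.  -3.2] M [ 0.028  0.163 -0.01 ]
52.325 [352.9 271.2 111.5] [3.139 0.022 2.665] [ 0.8  0.4 -2.1] [ 0.02  0.1  -0.  ]
```

View pics/c47.png

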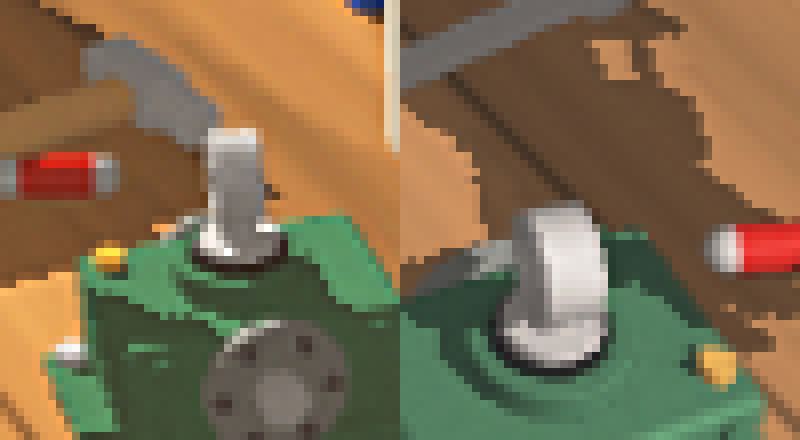

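Bar out cleanly and the eye looks the same. Now lift and return to the cradle.

Request:
carry_out(xyz=[[0, 0, -0.5], [0, 0, -0.7], [0, 0, 0], [0, 0, 0]], dr=[[0, 0, 0], [0, 0, 0], [0, 0, -0.95], [0, 0, -0.95]])

```text
time: 52.82
tool_pos: [352.4, 271.2, 184.0]
tcp_rot: [-3.139, 0.023, 2.933]
contact_force: [0.4, 0.4, -2.8]
grip_width: 14.8
```

```bash
python3 plan.py 535.6 -163.2 184 3.1416 0.02 2.934
```

```text
pos [352.42 271.19 184.  ] rot [-3.1393  0.0231  2.9326]
rotvec units(/8deg) [-0.017  0.022 -0.01 ]
shift in now-frame /60 [-4.487 -6.448  0.119]  in target-frame [-4.479 -6.455  0.09 ]
```

Request:
carry_out(xyz=[[-0.4, -0.55, 0], [-0.53, -0.77, 0.01], [-0.53, -0.77, 0.01], [-0.53, -0.77, 0.01], [-0.53, -0.77, 0.01], [-0.53, -0.77, 0.01], [-0.53, -0.77, 0.01], [-0.53, -0.77, 0.01]], dr=[[0, 0, 0], [0, 0, 0], [0, 0, 0], [0, 0, 0], [0, 0, 0], [0, 0, 0], [0, 0, 0], [0, 0, 0]])

```text
time: 53.82
tool_pos: [518.1, -131.7, 185.6]
tcp_rot: [-3.138, 0.022, 2.928]
contact_force: [1.2, 0.3, -3.1]
grip_width: 15.1
```

Request:
carry_out(xyz=[[-0.37, -0.51, 0.2], [0, 0, 0.6], [0, 0, 0.6], [0, 0, 0.2], [0, 0, 0]], dr=[[-0.01, 0.02, -0.01], [0, 0, 0], [0, 0, 0], [0, 0, 0], [0, 0, 0]])

```text
time: 54.45
tool_pos: [534.5, -164.5, 90.0]
tcp_rot: [-3.14, 0.018, 2.93]
contact_force: [-0.3, 0.1, -1.6]
grip_width: 15.2
```

```bash
python3 bar.py 50 80; python3 plan.py 535.6 -163.2 50 3.1416 0.02 2.934
```

```text
scene [array([220.9, 187.3])] [np.int32(6), np.int32(38)]
side [array([291.7, 245.9]), array([353.6, 234.5])] [np.int32(53), np.int32(63)]
54.55 [ 535.4 -164.8   91.6] [-3.139  0.021  2.93 ] [ 0.2  0.5 -3.8]
pos [ 535.39 -164.76   91.56] rot [-3.1391  0.0212  2.9304]
rotvec units(/8deg) [-0.018  0.008 -0.026]
shift in now-frame /60 [0.017 0.028 0.692]  in target-frame [0.016 0.026 0.692]
```

View pics/b50.png

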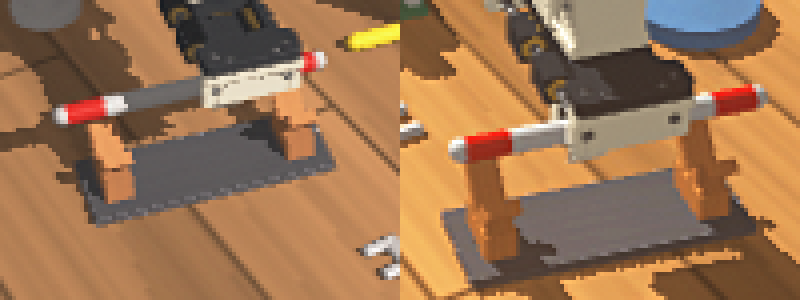

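Request:
carry_out(xyz=[[0, 0.028, 0.3], [0, 0, 0.25], [0, 0, 0.1], [0, 0, 0]], dr=[[0, 0, -0.02], [0, 0, 0], [0, 0, 0], [0, 0, 0]])

```text
time: 55.05
tool_pos: [535.7, -163.0, 51.3]
tcp_rot: [-3.14, 0.019, 2.933]
contact_force: [-0.6, 0.0, -2.3]
grip_width: 15.4
```

Request:
carry_out(xyz=[[0, 0, 0.025], [0, 0, 0]], dr=[[0, 0, 0], [0, 0, 0]])

```text
time: 55.3
tool_pos: [536.0, -163.2, 50.3]
tcp_rot: [-3.139, 0.02, 2.933]
contact_force: [0.6, -1.0, -1.1]
grip_width: 15.1
```

Request:
carry_out(xyz=[[0, 0, 0.015], [0, 0, 0]], dr=[[0, 0, 0], [0, 0, 0]])

```text
time: 55.55
tool_pos: [536.0, -163.5, 49.9]
tcp_rot: [-3.139, 0.02, 2.933]
contact_force: [-1.8, -1.9, 5.8]
grip_width: 15.3
```

```bash
python3 bar.py 51 45
```

```text
scene [array([221.8, 197.5])] [np.int32(4), np.int32(33)]
side [array([291.7, 257.6]), array([352.2, 246.5])] [np.int32(52), np.int32(55)]
55.65 [ 536.  -163.5   49.9] [-3.139  0.021  2.933] [-1.6 -0.8  4.9]
```

Seated: the notches carry it and the pixels match the start. Release and retreat.

Request:
carry_out(xyz=[[0, 0, 0], [0, 0, 0], [0, 0, 0], [0, 0, 0], [0, 0, 0], [0, 0, 0]], dr=[[0, 0, 0], [0, 0, 0], [0, 0, 0], [0, 0, 0], [0, 0, 0], [0, 0, 0]], gripper=0.2)

```text
time: 56.4
tool_pos: [535.6, -162.9, 48.8]
tcp_rot: [-3.14, 0.019, 2.933]
contact_force: [-0.7, 0.2, 0.9]
grip_width: 55.2
```

Request:
carry_out(xyz=[[0, 0, -0.2], [0, 0, -0.6], [0, 0, -0.9], [0, 0, -0.9], [0, 0, -0.9], [0, 0, -0.5], [0, 0, 0], [0, 0, 0]], dr=[[0, 0, 0], [0, 0, 0], [0, 0, 0], [0, 0, 0], [0, 0, 0], [0, 0, 0], [0, 0, 0], [0, 0, 0]])

```text
time: 57.4
tool_pos: [530.8, -161.3, 288.2]
tcp_rot: [-3.14, 0.018, 2.933]
contact_force: [0.0, 0.9, 0.4]
grip_width: 54.9
```

```bash
python3 bar.py 52 45; python3 - <<'E'
from plant import capture,get_obs
from h import *
c=capture("scene");d=capture("side")
pickle.dump(d,open("pics/side60.pkl","wb"))
cv2.imwrite("pics/scene60.png",c["image"])
for r in (183,184,185):
    for t in ("15","60"): print(r,t,[tuple(int(v) for v in load("side"+t)["image"][r,x])[0:3:2] for x in range(244,256)])
E
```

```text
scene [array([221.5, 197.5]), array([273.5, 185.4])] [np.int32(24), np.int32(33)]
side [array([291.8, 257.6]), array([352.3, 246.6])] [np.int32(50), np.int32(56)]
far (array([ 642.98552224, -188.40315739,   44.97946264]), [np.float64(0.3955461754439243), np.float64(0.3955461754441249)])
near (array([ 475.59122648, -152.08736871,   46.22787098]), [np.float64(0.6423062711680374), np.float64(0.642306271168223)])
57.5 [ 530.7 -161.3  287.4] [-3.14   0.016  2.933] [-0.8  0.   0.2]
183 15 [(42, 112), (62, 128), (131, 149), (125, 137), (116, 129), (115, 129), (119, 132), (121, 131), (122, 124), (55, 84), (64, 179), (75, 202)]
183 60 [(42, 114), (62, 130), (133, 154), (127, 138), (117, 131), (117, 130), (120, 133), (121, 132), (123, 127), (57, 87), (62, 180), (75, 203)]
184 15 [(40, 111), (26, 103), (172, 189), (130, 142), (108, 120), (109, 123), (110, 125), (111, 125), (117, 120), (58, 105), (36, 92), (67, 182)]
184 60 [(42, 114), (27, 106), (174, 191), (131, 145), (107, 122), (112, 127), (112, 127), (112, 127), (118, 125), (59, 106), (35, 93), (67, 184)]
185 15 [(39, 113), (32, 107), (193, 208), (137, 149), (104, 117), (108, 122), (108, 124), (109, 123), (116, 119), (79, 190), (70, 209), (73, 203)]
185 60 [(44, 116), (33, 108), (191, 209), (138, 151), (105, 119), (109, 125), (110, 126), (111, 126), (117, 120), (79, 191), (72, 210), (76, 206)]
```

View pics/scene60.png

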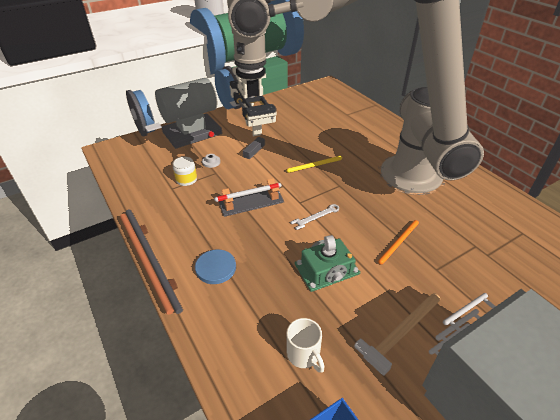

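View pics/b52.png

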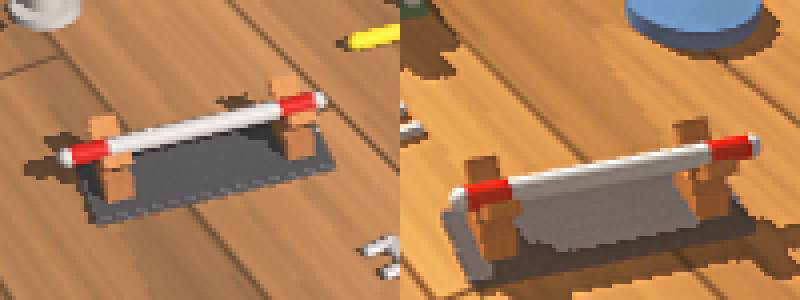

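Eye edges match those after the first unloading, the bar is in both notches, and the other things have not moved. Handing in.

```bash
python3 -c "
from plant import close_job
print(close_job())"
```

```text
the job is handed in; nothing more can be done
None
```

The eye was tightened twice to about 0.9 N m, but it turned back a few degrees when I took the load off, so I can't confirm how much squeeze is left in the washer. I handed the job in with the robot clear at about 57.5 s.

- **Tightening:** Drag was about 0.14 N m until the torque began to rise, then it climbed to about 0.9 N m (0.7 is firmly home, 1.2 strains the thread). I held it there for over a second both times.
- **Eye turning back:** After the first unloading the eye rested at about -18.5 degrees, having started at +21. Edge positions in the side view show it turned back about 0.08 rad or a little more, roughly the whole squeeze. I repeated the full cycle to check, and it came to rest in exactly the same place. I took this to be the washer's own spring-back against the thread drag, leaving the eye against the washer with little squeeze left.
- **Bar:** It is back in both notches and released. Its red bands are within half a pixel of where they started in both cameras, about 45 mm above the bench.
- **Other things:** By eye in the last scene picture, nothing else on the bench has moved.
- **Disagreement:** The bar swung about 25 degrees or more in the hole before bearing, against the stated 0.25 rad (about 14 degrees). I could not explain this.

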